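Fit the copper electrode into the electrolysis cell

ROBOT

A 7-joint arm with a two-finger parallel gripper is mounted at the origin on the work surface. World frame = base frame: x ahead of the robot, y to its left, z up, the work surface at z = 0. Lengths are in m, angles in rad, forces in N, time in s.
With the tool pointing down it reaches from about 0.425 to 0.875 m from the base axis. Payload 4.7 kg.
Tool frame: the origin (TCP) lies on the centre line of the jaws, within the pads' length; the fingertips stand 14 mm ahead of it and the grasp point (between the pads) lies 5 mm behind it; z points along the fingers, y is the direction in which the jaws open and shut (so a half turn about z gives the same grasp; the last joint's range is limited). The gripper opens to 87 mm and grips with 3 to 60 N. Pads are 19 mm wide; open, the fingers measure 117 mm over their backs; the gripper's body (75 mm by 190 mm) begins 51 mm behind the grasp point.
Start: joints at [-1.157, 0.321, -0.07, 1.45, 0.023, 1.371, -0.057], TCP at [0.253, 0.599, 0.237] pointing down, gripper open.
Joint ranges: [-2.86, 2.86], [-0.3, 2.09], [-1.38, 1.24], [0.06, 2.45], [-1.56, 4.7], [0.09, 2.05], [-2.69, 2.69]. Speed limits (rad/s): [2.57, 2.57, 3.14, 3.14, 3.14, 3.14, 3.14].

INTERFACE

Orientations are given as a rotation vector (axis times angle).
In Python, from bench import ctrl, optics, models gives the robot as it stands. The module is installed in compiled form; this text tells all that it offers.
- The arm moves only by the tool arm_command, never from a script. Its argument "motion" is a list of rows, each a list of 3 entries, a list of its own where there are three numbers: the shift along the tool's x, y, z in mm, then the turn, a rotation vector about the tool's x, y, z in degrees, then the closure, from 0 (fully open) to 1 (shut). In form: [[[x, y, z], [ax, ay, az], claw], ...]. A call has 1 to 8 rows; each row shifts and turns the commanded pose from where the row before left it, along the tool's axes as they then stand; what a row does not reach is not made up. A row lasts 1/12 s, in which the tool goes at most 41.7 mm and 7.16 degrees, less where a joint would pass 70% of its speed; a pose out of reach is approached as far as the arm can. A call with a gripper value outside its range is refused whole. The fingers move at their own pace and stop on an object; "force" is the grip in N (left out, the last holds). Time passes only in rows, so rows that do not move let the fingers close. It gives the time, the measured TCP pose, the force and the opening at its end, in the units of the state.
- ctrl.get_state(): the state, without advancing time (a new reading comes with each control period).
- optics.get_image(name): name is "side" or "top" or "wrist"; returns (picture, depth): 384x512x3 uint8, blue, green, red; 384x512 float32, m along the optical axis (not along the pixel's ray), 0 where there is no reading.
- optics.camera_model(name): a dict with "fovy" (degrees; the focal length in pixels is half the picture's height over the tangent of half this angle, whatever the lens; pixels are square), "cx", "cy" (the principal point, pixels), "distortion" ([k1, k2, p1, p2, k3] as OpenCV has them; the pictures are not rectified), "rvec" (rotation vector, rad) and "tvec" (3), from world to camera coordinates, as OpenCV has them; the wrist camera has in their place "mount" (4x4, takes a point from camera to tool coordinates, whose origin is the TCP and whose axes are the flange's). Camera axes: x right, y down, z forward; pixel columns grow to the right and rows downward; lengths in m; the calibration is good to about 2 mm. A picture is of the moment at which its call begins: read the wrist's pose just before it. camera_model takes no time and is no camera call.
- ctrl.close_job(): hands the job in, once; it reports no verdict.
Trained networks look in the newest picture that a camera, given by its name, has taken for a name from the list of things; names that differ only in an ending like _2 or _b are one class to them, and where a whole thing is asked for, a point or a joint stands for the part that bears it (a point fixed in the world has none). Each returns a list of dicts, best first, with "conf" (0 to 1); they miss things now and then, are a little off and sometimes report something else, mostly with a low value. They report only what shows in the picture. A call takes as long as a camera call.
- models.search_frame(camera, target): "location" ([x, y, z] in m, in the coordinates of the camera as it stood for that picture, good to about 4 mm: the middle of the surface that is visible of it).
- models.silhouettes(camera, target): "pixels" (384x512 bool, what is visible of it).
The state is a dict: "time": time; "joint_positions": joint angles; "qd": joint speeds; "joint_torque": joint torques, N m; "position": TCP position; "tool_rot": TCP orientation; "ft_force": force on the tool from outside, world axes, zero at the start; "torque": the same for the moment, N m; "grip_width": opening from 0.0 (shut) to 1.0 (fully open).
Only numpy, scipy, OpenCV 4.12 (cv2) and the standard library are available. Lean on these libraries where they do the work, as an engineer would, in place of code of your own. Each camera call takes 0.05 s, during which the arm holds its last target.

TASK

Set up the electrolysis cell: the copper plate is needed, but it hangs at the back of the full drying stand. Hang the two plates in front of it, iron and aluminium, on the spare stand's arm, then take the copper plate off and slide its ears down between the spring clips of the cell's free slots (red terminals), pushing until it sits fully home and level on the slot floors. Let go of everything, and leave the other things on the bench where they are.

Things in the scene. Friction and masses are not known exactly. Their poses are not given: they have to be found in the camera images.
- copper_plate: Reddish COPPER electrode plate, 140 mm tall, 0.3 kg, rearmost on the full stand at first. Origin: middle of the blade's lower edge; x square to the plate, y along the ears, z up; both faces alike. Blade 4 mm thick, 80 wide, z 0 to 70 mm; ear bar 6 mm thick, 108 wide, z 50 to 70. Black head 12 mm thick: eye 26 wide, z 76 to 106, with a roof like an upturned V; solid grip 32 wide, z 106 to 140
- iron_plate: Dark grey IRON plate, 0.25 kg; shape, sizes and frame as the copper plate. It hangs in front of the copper plate at first, about 105 or 155 mm from the upright (plates about 50 mm apart, 38 mm free between heads). Hung, its origin is 149 mm above the bench, its grip 255 to 289 mm
- alu_plate: Bright silvery ALUMINIUM plate, 0.12 kg; shape, sizes and frame as the copper plate. It takes the other of the two places in front of the copper plate at first: either may be foremost
- iron_eye (a point): point of the iron plate that lies on the rod's axis when it hangs, 100.8 mm above its origin; axes as the plate
- alu_eye (a point): point of the aluminium plate that lies on the rod's axis when it hangs, 100.8 mm above its origin; axes as the plate
- copper_grip (a point): middle of the copper plate's ribbed grip, 127 mm above its origin (77 mm above the ears' undersides); pinch here across the 12 mm thickness (plate x). Hung, the rod's upper side is 22 mm below this point. Axes as the plate
- iron_grip (a point): the same point of the iron plate
- alu_grip (a point): the same point of the aluminium plate
- copper_ears (a point): middle of the copper plate between the undersides of its two ears, 50 mm above its origin; axes as the plate. Each ear stands 14 mm out beyond the blade, 20 mm tall, 6 mm thick
- full_stand: Drying stand with all three plates on its arm at first; left or right. Fixed. Origin on the bench under its upright (259 mm high); base 220 x 120 mm with drip tray. The arm runs from the upright along the stand's -x, roughly to the robot. To take a plate off, raise it 8 to 20 mm so that the rod runs free through the eye, draw it along the arm past the tip, then away. Hanging is the reverse
- spare_stand: The other drying stand, same shape, sizes and frame, its arm empty at first
- full_arm (a point): On the full stand's arm, a steel rod of 8 mm diameter, axis 250 mm above the bench: point on the axis 105 mm from the upright; x from the tip to the upright, y level, z up. From here the rod is straight from x = -65 to +95 mm; beyond -65 mm its end turns up, rising 8 mm (axis) to the tip at x = -85 mm
- spare_arm (a point): The same point of the spare stand's arm; a plate hangs anywhere between x = -60 and +80 mm, its eye on the rod
- cell: Electrolysis cell, fixed, dry: clear trough 150 (x) x 132 (y) x 84 mm high; origin on the bench under its middle, x square to the plates, y along their ears. Grey slotted brackets stand at the two y walls: the pair with red terminals (x = -32 mm, nearer the robot) is free, the pair with black ones (x = +32) holds a fixed bluish-grey zinc plate, top 150 mm high. Terminals outside, 97 mm high
- slot_seat (a point): Free slots: midway between the two slot floors, 60 mm above the bench, where copper_ears belongs (plate x along this x, either way round). Axes as the cell. Slots are open above, mouths 98 mm above the bench, flared 4 mm. An ear runs between a plain cheek (x = +3 mm) and a brass spring clip; end walls at y = +-56 mm, 2 mm beyond the ears. In place the grip spans 116 to 150 mm above the bench
- left_clip (a joint): How far the brass clip on the -x side of the free slot at the cell's +y side is pushed back (m): 0 when empty (face at x = -1 mm from slot_seat), 0.002 with an ear, at most 0.004. The clips press with about 4 N each, so the plate does not fall in: over the last 30 mm it must be pushed down with 6 to 15 N until the ears stand on the floors
- right_clip (a joint): the same for the slot at the cell's -y side
- beaker: bystander: glass beaker, 72 mm wide, 95 mm high; origin under its middle
- dish: bystander: white porcelain dish, 84 mm wide, 35 mm high; origin under its middle
- timer: bystander: white timer lying flat, 55 x 75 x 20 mm; origin under its middle
- tube_rack: bystander: wooden rack with three test tubes, 60 x 200 x 110 mm high; origin under its middle
- wash_bottle: bystander: white wash bottle with a bent spout, 68 mm wide, 190 mm high; origin under its middle
- pencil_case: bystander: dark pencil case, 75 x 190 x 45 mm; origin under its middle
- brush: bystander: brush lying on the bench, 170 mm long, low; origin at its middle

How it is judged:
By the outcome, as a careful person would: the job done as asked, in the order asked, and still so for the second after the job is handed in, with the robot touching nothing.
It also fails if it takes over 72 s, if anything falls off the work surface, if the arm or the gripper's body presses on something with over 40 N, if the wrist force passes 120 N, or if a joint passes its speed limit or range.

## Working session

There is one attempt and no reset: what is moved stays moved. The work goes in short steps, Python scripts to look and compute and a tool call to move; the robot and the scene stay as the last step left them, time stands still between calls to the robot, and variables do not carry over. Pictures are saved under pics/ and viewed, and the job is handed in when it is done.

Besides the shell and the picture viewer there is one more tool, called after "Request:" by a JSON object that holds its "api" and its "payload", one argument or row to a line. arm_command: Moves the arm, as the interface text tells. Its arguments: {"type":"object","properties":{"motion":{"type":"array","items":{"type":"array"}},"force":{"type":"number"}},"required":["motion"]}

```bash
mkdir -p pics; cat > h.py <<'E'
import numpy as np, cv2
from scipy.spatial.transform import Rotation as R
from bench import ctrl, optics, models
def cam(name):
    m=optics.camera_model(name); f=192/np.tan(np.radians(m['fovy']/2))
    K=np.array([[f,0,m['cx']],[0,f,m['cy']],[0,0,1]]); return m,K,np.array(m['distortion'],float)
def c2w(name,st=None):
    m,K,D=cam(name)
    if 'mount' in m:
        T=np.eye(4);T[:3,:3]=R.from_rotvec(st['tool_rot']).as_matrix();T[:3,3]=st['position']
        return T@np.array(m['mount'])
    T=np.eye(4);T[:3,:3]=R.from_rotvec(np.ravel(m['rvec'])).as_matrix();T[:3,3]=np.ravel(m['tvec'])
    return np.linalg.inv(T)
def shot(name,fn=None):
    st=ctrl.get_state(); im,d=optics.get_image(name)
    if fn: cv2.imwrite('pics/'+fn,im)
    return st,im,d
def pts(name,d,mask,st):
    m,K,D=cam(name); v,u=np.nonzero(mask&(d>0)); z=d[v,u]
    n=cv2.undistortPoints(np.stack([u,v],1).astype(float)[:,None],K,D)[:,0]
    P=np.c_[n*z[:,None],z,np.ones(len(z))]
    return (c2w(name,st)@P.T).T[:,:3],u,v
def proj(name,P,st=None):
    m,K,D=cam(name); T=np.linalg.inv(c2w(name,st))
    return cv2.projectPoints(np.atleast_2d(np.array(P,float)),R.from_matrix(T[:3,:3]).as_rotvec(),T[:3,3],K,D)[0][:,0]
E
python3 - <<'E'
from h import *
for n in ['side','top','wrist']:
    st,im,d=shot(n,n+'0.png')
    np.save(n+'0.npy',d)
print(st)
for n in ['side','top']:print(optics.camera_model(n), c2w(n)[:3,3])
for n in ['top','side']:
  for t in ['copper_plate','iron_plate','alu_plate','full_stand','spare_stand','cell','full_arm','spare_arm','slot_seat']:
    try:
        for r in models.search_frame(n,t)[:2]:
            print(n,t,round(r['conf'],2),(c2w(n)@np.r_[r['location'],1])[:3].round(3))
    except Exception as e: print(n,t,e)
E
```

```text
{'time': 0.1, 'joint_positions': array([-1.15690026,  0.32174008, -0.07008745,  1.45153353,  0.0226118 ,
        1.3707896 , -0.05688004]), 'qd': array([ 0.00157532, -0.00241222,  0.00018133, -0.00490533, -0.00086478,
       -0.001062  ,  0.00069783]), 'joint_torque': array([ 1.90141253e-05, -4.92571664e+01, -4.05505691e-01, -3.13400888e+01,
       -6.40696893e-02,  3.95787566e-02,  7.57297380e-05]), 'position': array([0.25286636, 0.59829892, 0.23558637]), 'tool_rot': array([-6.23697098e-01, -3.07882027e+00,  2.61909485e-03]), 'ft_force': array([ 0.19873889,  0.79696088, -0.57542729]), 'torque': array([0.00057221, 0.00140424, 0.02225906]), 'grip_width': 1.0016978071167408}
{'fovy': 45.89314392928054, 'cx': 252.79266124151846, 'cy': 197.75913734814418, 'distortion': array([0.041571, 0.      , 0.      , 0.      , 0.      ]), 'rvec': array([ 2.13297183, -0.63533231,  0.32854823]), 'tvec': array([-0.40206304,  0.32204252,  1.47614481])} [-0.21750095 -1.05064595  1.13719215]
{'fovy': 51.09415953966182, 'cx': 255.30122182548405, 'cy': 193.373598035099, 'distortion': array([-0.04041354,  0.
[... 424 characters left out ...]
 0.73 [ 0.593 -0.225  0.016]
top spare_arm 0.56 [0.619 0.226 0.02 ]
top slot_seat 0.69 [ 0.527 -0.016  0.037]
side copper_plate 0.58 [ 0.612 -0.246  0.223]
side iron_plate 0.85 [ 0.512 -0.246  0.209]
side alu_plate 0.88 [ 0.565 -0.25   0.219]
side alu_plate 0.46 [0.621 0.236 0.02 ]
side full_stand 0.85 [ 0.598 -0.238  0.018]
side full_stand 0.28 [0.343 0.346 0.018]
side spare_stand 0.84 [0.619 0.226 0.016]
side spare_stand 0.67 [0.326 0.133 0.066]
side cell 0.76 [ 0.515 -0.027  0.062]
side full_arm 0.98 [ 0.606 -0.239  0.02 ]
side spare_arm 0.73 [ 0.604 -0.241  0.019]
side spare_arm 0.67 [0.619 0.229 0.02 ]
side slot_seat 0.68 [ 0.519 -0.026  0.063]
side slot_seat 0.18 [ 0.508 -0.245  0.206]
```

View pics/top0.png

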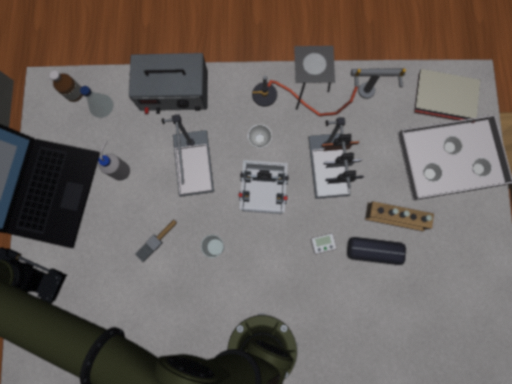

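View pics/side0.png

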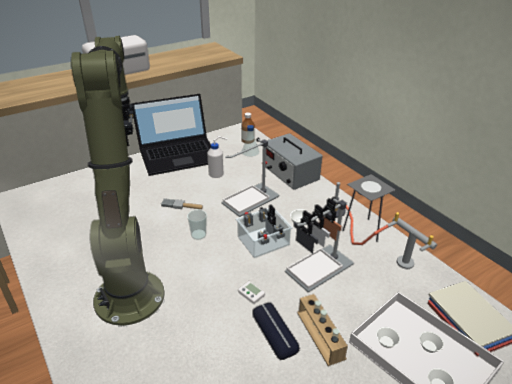

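View pics/wrist0.png

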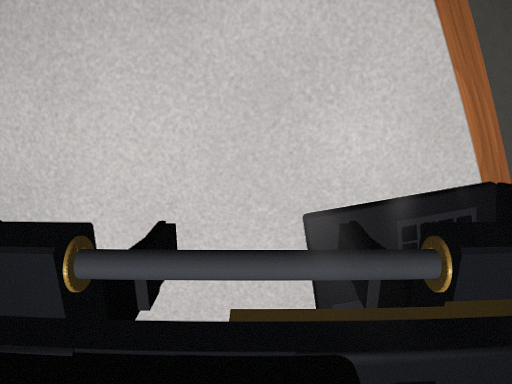

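The top view shows the full stand on the right (around pixel 335,160) with three heads, iron foremost. The empty spare stand is on the left (190,165) and the cell is in the middle (264,187). Next I measure from the depth images.

```bash
python3 - <<'E'
from h import *
m=optics.camera_model('wrist'); print(m)
for n in ['top','side']:
    d=np.load(n+'0.npy'); P,u,v=pts(n,d,np.ones_like(d,bool),None)
    def sel(c,lo,hi,zl,zh): 
        return (P[:,0]>lo[0])&(P[:,0]<hi[0])&(P[:,1]>lo[1])&(P[:,1]<hi[1])&(P[:,2]>zl)&(P[:,2]<zh)
    for nm,lo,hi in [('spare',(.35,.12),(.8,.36)),('full',(.35,-.36),(.8,-.12)),('cell',(.4,-.12),(.68,.12))]:
        print(n,nm)
        for zl,zh in [(.03,.06),(.06,.09),(.09,.12),(.12,.16),(.16,.2),(.2,.24),(.24,.263),(.263,.3)]:
            s=sel(n,lo,hi,zl,zh)
            if s.sum(): print(zl,s.sum(),P[s].min(0).round(3),P[s].max(0).round(3),np.median(P[s],0).round(3))
    im=cv2.imread(f'pics/{n}0.png')
    cv2.imwrite(f'pics/{n}0c.png',cv2.resize(im[100:230,140:390] if n=='top' else im[120:300,190:390],None,fx=3.2,fy=3.2,interpolation=cv2.INTER_CUBIC))
E
```

```text
{'fovy': 60.91459770394971, 'cx': 257.1369808006743, 'cy': 191.60102364119936, 'distortion': array([-0.06507355,  0.        ,  0.        ,  0.        ,  0.        ]), 'mount': array([[-1.02482469e-04, -9.66431382e-01, -2.56924840e-01,
         6.95021186e-02],
       [ 9.99999597e-01, -3.28250749e-04,  8.35845210e-04,
         5.50752075e-04],
       [-8.92122813e-04, -2.56924651e-01,  9.66431026e-01,
        -1.49218844e-01],
       [ 0.00000000e+00,  0.00000000e+00,  0.00000000e+00,
         1.00000000e+00]])}
top spare
0.03 81 [0.352 0.133 0.03 ] [0.8   0.351 0.06 ] [0.685 0.213 0.044]
0.06 43 [0.35  0.128 0.061] [0.79  0.258 0.09 ] [0.364 0.178 0.079]
0.09 112 [0.35  0.12  0.091] [0.8   0.267 0.12 ] [0.788 0.238 0.104]
0.12 21 [0.68  0.228 0.121] [0.689 0.241 0.158] [0.682 0.233 0.141]
0.16 23 [0.68  0.229 0.163] [0.692 0.241 0.197] [0.682 0.232 0.179]
0.2 15 [0.678 0.229 0.2  ] [0.688 0.273 0.239] [0.682 0.232 0.216]
0.24 289 [0.495 0.21  0.24 ] [0.699 0.277 0.263] [0.64  0.227 0.254]
0.263 6 [0.497 0.209 0.263] [0.693 0.239 0.266] [0.59  0.224 0.264]
top full
0.03 123 [ 0.35  -
[... 1699 characters left out ...]
7]
0.12 99 [ 0.51  -0.307  0.121] [ 0.8   -0.203  0.16 ] [ 0.567 -0.259  0.153]
0.16 451 [ 0.508 -0.29   0.16 ] [ 0.674 -0.191  0.2  ] [ 0.562 -0.248  0.182]
0.2 502 [ 0.505 -0.298  0.2  ] [ 0.675 -0.185  0.24 ] [ 0.562 -0.25   0.218]
0.24 326 [ 0.479 -0.267  0.24 ] [ 0.68  -0.188  0.263] [ 0.595 -0.241  0.254]
0.263 266 [ 0.485 -0.26   0.263] [ 0.675 -0.221  0.295] [ 0.559 -0.243  0.281]
side cell
0.03 474 [ 0.437 -0.088  0.03 ] [0.679 0.063 0.06 ] [ 0.514 -0.026  0.044]
0.06 720 [ 0.433 -0.093  0.06 ] [0.601 0.066 0.09 ] [ 0.524 -0.028  0.08 ]
0.09 279 [ 0.434 -0.094  0.09 ] [0.598 0.065 0.119] [ 0.536 -0.032  0.097]
0.12 63 [ 0.542 -0.033  0.12 ] [0.555 0.004 0.155] [ 0.546 -0.019  0.14 ]
```

```bash
python3 - <<'E'
from h import *
d=np.load('top0.npy'); P,u,v=pts('top',d,np.ones_like(d,bool),None)
for lo,hi in [((.45,.12),(.8,.36)),((.4,-.36),(.8,-.12))]:
    s=(P[:,0]>lo[0])&(P[:,0]<hi[0])&(P[:,1]>lo[1])&(P[:,1]<hi[1])&(P[:,2]>.2)
    for a,b,c in zip(P[s].round(3),u[s],v[s]): print(a,b,c)
E
```

```text
[0.699 0.237 0.257] 175 114
[0.698 0.234 0.258] 176 114
[0.699 0.232 0.256] 177 114
[0.697 0.228 0.262] 178 114
[0.699 0.226 0.256] 179 114
[0.696 0.246 0.256] 172 115
[0.697 0.244 0.254] 173 115
[0.693 0.239 0.263] 174 115
[0.694 0.236 0.261] 175 115
[0.695 0.234 0.257] 176 115
[0.694 0.23  0.262] 177 115
[0.694 0.228 0.26 ] 178 115
[0.695 0.225 0.259] 179 115
[0.693 0.246 0.257] 172 116
[0.692 0.243 0.258] 173 116
[0.692 0.24  0.26 ] 174 116
[0.692 0.237 0.258] 175 116
[0.692 0.234 0.259] 176 116
[0.692 0.231 0.26 ] 177 116
[0.693 0.229 0.256] 178 116
[0.691 0.225 0.262] 179 116
[0.695 0.224 0.251] 180 116
[0.69  0.246 0.256] 172 117
[0.688 0.242 0.261] 173 117
[0.689 0.24  0.259] 174 117
[0.688 0.236 0.26 ] 175 117
[0.689 0.234 0.257] 176 117
[0.688 0.231 0.26 ] 177 117
[0.689 0.228 0.258] 178 117
[0.69  0.226 0.257] 179 117
[0.692 0.224 0.251] 180 117
[0.687 0.274 0.258] 162 118
[0.688 0.272 0.254] 163 118
[0.689 0.25  0.25 ] 171 118
[0.687 0.246 0.256] 172 118
[0.685 0.242 0.262] 173 118
[0.687 0.24  0.257] 174 118
[0.684 0.236 0.263] 175 118
[0.685 0.233 0.261] 176 118
[0.685 0
[... 28230 characters left out ...]
95  0.202] 327 181
[ 0.51  -0.198  0.203] 328 181
[ 0.499 -0.241  0.253] 347 181
[ 0.498 -0.243  0.258] 348 181
[ 0.498 -0.246  0.257] 349 181
[ 0.496 -0.241  0.254] 347 182
[ 0.496 -0.243  0.256] 348 182
[ 0.495 -0.245  0.262] 349 182
[ 0.496 -0.249  0.255] 350 182
[ 0.493 -0.243  0.256] 348 183
[ 0.492 -0.245  0.26 ] 349 183
[ 0.492 -0.247  0.261] 350 183
[ 0.49  -0.242  0.259] 348 184
[ 0.49  -0.246  0.257] 349 184
[ 0.49  -0.248  0.256] 350 184
[ 0.487 -0.243  0.257] 348 185
[ 0.486 -0.245  0.261] 349 185
[ 0.487 -0.248  0.259] 350 185
[ 0.484 -0.243  0.257] 348 186
[ 0.483 -0.244  0.264] 349 186
[ 0.484 -0.247  0.261] 350 186
[ 0.481 -0.245  0.26 ] 349 187
[ 0.481 -0.247  0.261] 350 187
```

```bash
cat >> h.py <<'E'
def down(yawdeg):  # tool y at yaw, z down
    a=np.radians(yawdeg); y=np.array([np.cos(a),np.sin(a),0]); z=np.array([0,0,-1.]); return np.c_[np.cross(y,z),y,z]
def plan(targets,claw,vmax=38,wmax=6.8,st=None,dec=0):
    """targets: list of (xyz m, yaw deg). prints rows chunks"""
    st=st or ctrl.get_state(); p=np.array(st['position'])*1e3; M=R.from_rotvec(st['tool_rot']); rows=[]
    for xyz,yaw in targets:
        q=np.array(xyz)*1e3; G=R.from_matrix(down(yaw)); 
        n=int(max(1,np.ceil(np.linalg.norm(q-p)/vmax),np.ceil(np.degrees((M.inv()*G).magnitude())/wmax)))
        p0=p.copy()
        for k in range(n):
            want=p0+(q-p0)*(k+1)/n
            d=np.round(M.inv().apply(want-p),dec); rv=np.round(np.degrees((M.inv()*G).as_rotvec())/(n-k),1)
            p=p+M.apply(d); M=M*R.from_rotvec(np.radians(rv)); rows.append([d.tolist(),rv.tolist(),claw])
    for i in range(0,len(rows),8): print(str(rows[i:i+8]).replace(' ','').replace('.0,',',').replace('.0]',']').replace('-0,','0,'))
    print(len(rows),'end',p.round(1),np.degrees(M.as_rotvec()).round(1))
E
python3 - <<'E'
from h import *
plan([((.30,.56,.36),67),((.57,.215,.40),7)],0.4)
E
```

```text
[[[-15,-4,-31],[0,0,0],0.4],[[-14,-5,-31],[0,0,0],0.4],[[-15,-4,-31],[0,0,0],0.4],[[-14,-4,-30],[0,0,0.1],0.4],[[-32,-18,-3],[0,0,5],0.4],[[-33,-15,-4],[0,0,5],0.4],[[-35,-11,-3],[0,0,5],0.4],[[-35,-9,-3],[0,0,5],0.4]]
[[[-36,-6,-4],[0,0,5],0.4],[[-37,-2,-3],[0,0,5],0.4],[[-37,0,-4],[0,0,5],0.4],[[-36,4,-3],[0,0,5],0.4],[[-36,7,-3],[0,0,5],0.4],[[-35,10,-4],[0,0,5],0.4],[[-34,13,-3],[0,0,5],0.4],[[-33,16,-3],[0,0,5],0.4]]
16 end [569.8 214.7 399.6] [119.3 134.8   0. ]
```

Request:
{"api": "arm_command", "payload": {
  "motion": [
    [[-15, -4, -31], [0, 0, 0], 0.5],
    [[-14, -5, -31], [0, 0, 0], 0.5],
    [[-15, -4, -31], [0, 0, 0], 0.5],
    [[-14, -4, -30], [0, 0, 0], 0.5],
    [[-32, -18, -3], [0, 0, 5], 0.5],
    [[-33, -15, -4], [0, 0, 5], 0.5],
    [[-35, -11, -3], [0, 0, 5], 0.5],
    [[-35, -9, -3], [0, 0, 5], 0.5]
  ]
}}

```text
time: 1.72
position: [0.391, 0.4445, 0.3731]
tool_rot: [1.155, 2.921, 0.001]
ft_force: [1.2, 0.2, -0.1]
grip_width: 0.527
```

Request:
{"api": "arm_command", "payload": {
  "motion": [
    [[-36, -6, -4], [0, 0, 5], 0.5],
    [[-37, -2, -3], [0, 0, 5], 0.5],
    [[-37, 0, -4], [0, 0, 5], 0.5],
    [[-36, 4, -3], [0, 0, 5], 0.5],
    [[-36, 7, -3], [0, 0, 5], 0.5],
    [[-35, 10, -4], [0, 0, 5], 0.5],
    [[-34, 13, -3], [0, 0, 5], 0.5],
    [[-33, 16, -3], [0, 0, 5], 0.5]
  ]
}}

```text
time: 2.38
position: [0.5712, 0.2138, 0.4002]
tool_rot: [2.084, 2.35, 0.001]
ft_force: [0.2, -0.6, -0.8]
grip_width: 0.499
```

```bash
python3 - <<'E'
from h import *
st,im,d=shot('wrist','w1.png'); np.save('w1.npy',d)
print(st['time'],st['position'],np.degrees(st['tool_rot']),st['qd'].round(2),st['joint_positions'].round(2),st['grip_width'])
P,u,v=pts('wrist',d,np.ones_like(d,bool),st)
s=(P[:,2]>.235)&(P[:,2]<.27)&(P[:,0]>.5)&(P[:,0]<.665)&(abs(P[:,1]-.225)<.03)
Q=P[s]
for a in np.arange(.47,.70,.02):
    k=abs(P[:,0]-a)<.01; k&=(P[:,2]>.235)&(P[:,2]<.27)&(abs(P[:,1]-.225)<.03)
    if k.sum(): print(a.round(2),k.sum(),P[k].mean(0).round(4),P[k].min(0).round(4),P[k].max(0).round(4))
E
```

```text
2.3833 [0.5711736  0.21375056 0.40015104] [1.19423345e+02 1.34665841e+02 7.97128854e-02] [ 0.47  0.31  0.39 -0.39 -0.17  0.12 -0.22] [-0.67  0.21  0.34  1.28 -0.07  1.66 -0.23] 0.4985429005750385
0.49 51 [0.4976 0.2146 0.2615] [0.4943 0.2103 0.258 ] [0.5    0.2179 0.2636]
0.51 202 [0.5098 0.2158 0.2575] [0.5001 0.2108 0.2524] [0.5198 0.22   0.2637]
0.53 174 [0.53   0.2183 0.2542] [0.5201 0.2137 0.2515] [0.5399 0.2226 0.2571]
0.55 171 [0.5501 0.2207 0.2542] [0.54  0.216 0.251] [0.56   0.2254 0.2566]
0.57 195 [0.57   0.2235 0.2538] [0.5601 0.2185 0.2489] [0.58   0.2279 0.2568]
0.59 196 [0.5901 0.2259 0.254 ] [0.58   0.2205 0.2498] [0.5999 0.2305 0.257 ]
0.61 194 [0.6101 0.2283 0.254 ] [0.6001 0.2233 0.25  ] [0.62   0.2327 0.2564]
0.63 194 [0.6301 0.2307 0.254 ] [0.6201 0.2255 0.2496] [0.64   0.2354 0.2571]
0.65 194 [0.65   0.2332 0.2541] [0.64   0.2279 0.2508] [0.66   0.2379 0.2568]
0.67 408 [0.6736 0.2373 0.2542] [0.66   0.2249 0.24  ] [0.68   0.255  0.2616]
0.69 493 [0.6871 0.2398 0.2584] [0.68   0.2251 0.2447] [0.6994 0.2548 0.262 ]
```

View pics/w1.png

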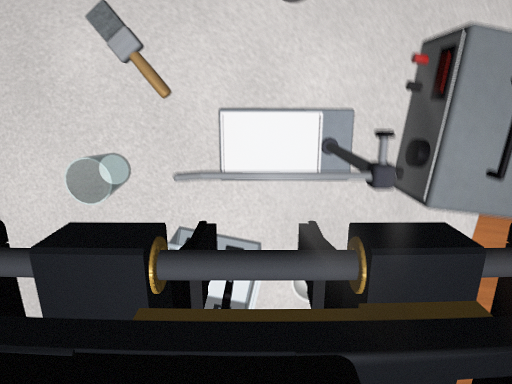

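Wrist view: the spare rod runs from about pixel (175,177) to (395,177), and the depth data fit it as a clean line at 7.0°. Next, look at the cell.

```bash
python3 - <<'E'
from h import *
plan([((.53,-.03,.40),4)],0.5)
E
```

```text
[[[-33,-10,0],[0,0,0.3],0.5],[[-32,-10,0],[0,0.1,0.3],0.5],[[-33,-9,1],[0,0,0.3],0.5],[[-33,-10,-0],[0.1,0.1,0.3],0.5],[[-33,-9,-0],[0,0,0.2],0.5],[[-33,-10,-0],[0.1,0.1,0.3],0.5],[[-32,-9,-0],[0,0,0.2],0.5]]
7 end [529.5 -29.6 399.9] [122.7 131.6   0. ]
```

Request:
{"api": "arm_command", "payload": {
  "motion": [
    [[-33, -10, 0], [0, 0, 0.3], 0.5],
    [[-32, -10, 0], [0, 0, 0.3], 0.5],
    [[-33, -9, 0], [0, 0, 0.3], 0.5],
    [[-33, -10, 0], [0, 0, 0.3], 0.5],
    [[-33, -9, 0], [0, 0, 0.3], 0.5],
    [[-33, -10, 0], [0, 0, 0.3], 0.5],
    [[-32, -9, 0], [0, 0, 0.2], 0.5]
  ]
}}

```text
time: 3.02
position: [0.5278, -0.0214, 0.3998]
tool_rot: [2.12, 2.318, 0.001]
ft_force: [0.3, -0.5, -0.0]
grip_width: 0.5
```

```bash
python3 - <<'E'
from h import *
st,im,d=shot('wrist','w2.png'); np.save('w2.npy',d); import pickle; pickle.dump(st,open('w2.pkl','wb'))
print(st['time'],st['position'],np.degrees(st['tool_rot']),st['qd'].round(2))
plan([((.56,-.26,.42),4)],0.5)
E
```

```text
3.0167 [ 0.5277997  -0.02137225  0.3997691 ] [1.21488584e+02 1.32803424e+02 5.64064533e-02] [ 0.36 -0.17  0.32  0.15  0.07 -0.01  0.63]
[[[-33,2,-3],[0,0,0.1],0.5],[[-33,3,-2],[0,0,0.1],0.5],[[-33,2,-3],[0,0,0.1],0.5],[[-33,2,-3],[0,0.1,0],0.5],[[-33,3,-2],[0,0,0.1],0.5],[[-33,2,-3],[0,0.1,0],0.5],[[-34,3,-3],[0,0,0.1],0.5]]
7 end [ 560.5 -260.4  420.2] [122.8 131.6   0. ]
```

View pics/w2.png

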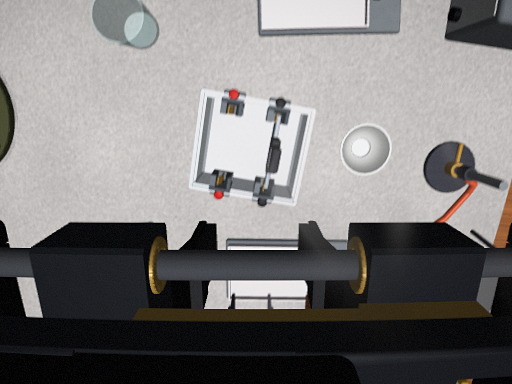

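Request:
{"api": "arm_command", "payload": {
  "motion": [
    [[-33, 2, -3], [0, 0, 0], 0.5],
    [[-33, 3, -2], [0, 0, 0], 0.5],
    [[-33, 2, -3], [0, 0, 0.1], 0.5],
    [[-33, 2, -3], [0, 0, 0], 0.5],
    [[-33, 3, -2], [0, 0, 0], 0.5],
    [[-33, 2, -3], [0, 0, 0.1], 0.5],
    [[-34, 3, -3], [0, 0, 0.1], 0.5]
  ]
}}

```text
time: 3.65
position: [0.566, -0.2501, 0.4189]
tool_rot: [2.125, 2.314, 0.001]
ft_force: [0.6, 0.1, 0.0]
grip_width: 0.501
```

```bash
python3 - <<'E'
from h import *
import pickle
st,im,d=shot('wrist','w3.png'); np.save('w3.npy',d); pickle.dump(st,open('w3.pkl','wb'))
print(st['time'],st['position'],np.degrees(st['tool_rot']),st['qd'].round(2))
P,u,v=pts('wrist',d,np.ones_like(d,bool),st)
box=(abs(P[:,1]+.24)<.07)&(P[:,0]>.47)&(P[:,0]<.7)
h=box&(P[:,2]>.282)&(P[:,2]<.300)
Q=P[h]
for lo,hi in [(.49,.54),(.54,.59),(.59,.65)]:
    q=Q[(Q[:,0]>lo)&(Q[:,0]<hi)]
    if len(q):
        r=cv2.minAreaRect((q[:,:2]*1000).astype(np.float32)); print(len(q),q.mean(0).round(4),q.min(0).round(4),q.max(0).round(4),r)
s=box&(P[:,2]>.245)&(P[:,2]<.259)
for a in [.485,.49,.495,.5,.53,.54,.55,.58,.59,.6,.63,.64,.65]:
    k=s&(abs(P[:,0]-a)<.003)
    if k.sum(): print(a,k.sum(),np.median(P[k],0).round(4),P[k].min(0).round(4)[1],P[k].max(0).round(4)[1])
st=pickle.load(open('w2.pkl','rb'));d=np.load('w2.npy');im=cv2.imread('pics/w2.png')
cv2.imwrite('pics/w2c.png',cv2.resize(im[80:215,180:325],None,fx=4.2,fy=4.2,interpolation=cv2.INTER_CUBIC))
P,u,v=pts('wrist',d,np.ones_like(d,bool),st)
for a,b in [(.076,.09),(.09,.104),(.135,.155)]:
    k=(P[:,2]>a)&(P[:,2]<b)&(abs(P[:,1])<.12)&(P[:,0]>.4)&(P[:,0]<.65)
    r=cv2.minAreaRect((P[k][:,:2]*1000).astype(np.float32)); print(a,k.sum(),r,P[k].mean(0).round(4))
E
```

```text
3.65 [ 0.56603735 -0.25005878  0.41892454] [1.21738638e+02 1.32573262e+02 7.10665988e-02] [ 0.76  0.63  0.25 -0.68 -0.45  0.2   0.81]
519 [ 0.5158 -0.2403  0.2892] [ 0.5084 -0.257   0.282 ] [ 0.5223 -0.2252  0.2919] ((515.2635498046875, -241.03709411621094), (12.390203475952148, 31.475109100341797), 4.034704208374023)
498 [ 0.5644 -0.2369  0.2895] [ 0.5577 -0.2537  0.2823] [ 0.5712 -0.2216  0.2919] ((564.5254516601562, -237.775634765625), (11.514383316040039, 31.956039428710938), 4.635690212249756)
474 [ 0.616  -0.233   0.2892] [ 0.6104 -0.2493  0.2822] [ 0.6232 -0.2178  0.2919] ((616.8480224609375, -233.45828247070312), (11.569978713989258, 31.292573928833008), 4.423495292663574)
0.485 6 [ 0.4869 -0.2434  0.2585] -0.2469 -0.2399
0.49 33 [ 0.4908 -0.2415  0.258 ] -0.2469 -0.239
0.495 53 [ 0.4947 -0.2423  0.2569] -0.247 -0.2388
0.5 50 [ 0.4998 -0.2421  0.2554] -0.2455 -0.2386
0.53 50 [ 0.5299 -0.2394  0.2542] -0.2434 -0.2362
0.54 48 [ 0.5399 -0.2386  0.2542] -0.2425 -0.2354
0.55 48 [ 0.5501 -0.2377  0.2542] -0.2418 -0.2345
0.58 48 [ 0.58   -0.2363  0.2543] -0.2402 -0.2328
0.59 51 [ 0.5899 -0.2351  0.2543] -0.2394 -0.2321
0.6 49 [ 0.6001 -0.2346  0.2543] -0.2386 -0.231
0.63 31 [ 0.6312 -0.2322  0.2543] -0.2355 -0.2289
0.64 53 [ 0.6402 -0.2316  0.2545] -0.2362 -0.2281
0.65 52 [ 0.65   -0.2308  0.2543] -0.2353 -0.2274
0.076 2946 ((518.6746826171875, -10.627784729003906), (151.5825958251953, 160.77093505859375), 85.1953125) [ 0.5199 -0.008   0.0851]
0.09 1401 ((521.8955078125, -11.626136779785156), (155.170654296875, 106.29937744140625), 84.61454772949219) [ 0.5146 -0.0084  0.0971]
0.135 272 ((550.4462280273438, -13.218975067138672), (32.27345275878906, 12.416943550109863), 85.03829956054688) [ 0.55   -0.0121  0.1495]
```

View pics/w2c.png

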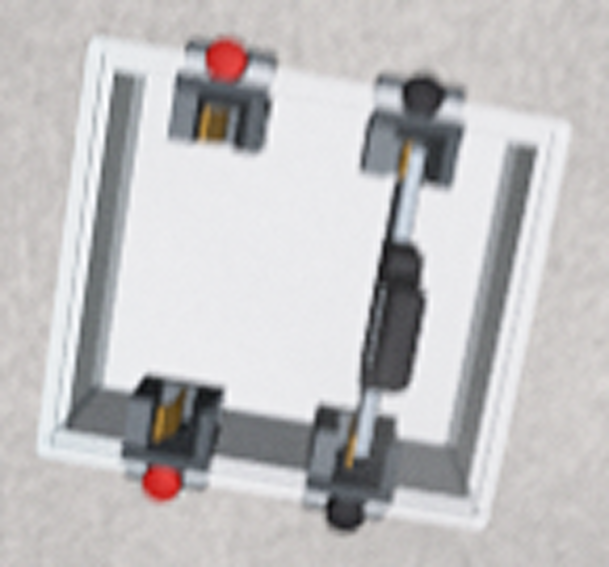

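View pics/w3.png

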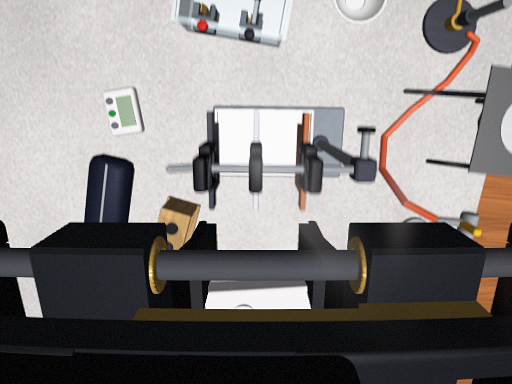

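The wrist view shows iron at pixel (203,168), aluminium at (256,168) and copper at (313,168), as expected. The arm was still moving for that shot, so I repeat it at rest.

```bash
cat > heads.py <<'E'
from h import *
import pickle,sys
def heads(P,zt=.289):
    box=(abs(P[:,1]+.24)<.07)&(P[:,0]>.47)&(P[:,0]<.7)
    Q=P[box&(P[:,2]>.282)&(P[:,2]<.300)]
    for lo,hi in [(.49,.54),(.54,.59),(.59,.65)]:
        q=Q[(Q[:,0]>lo)&(Q[:,0]<hi)]
        if len(q)>20:
            r=cv2.minAreaRect((q[:,:2]*1000).astype(np.float32)); print(len(q),[np.round(x,1) for x in r],q[:,2].mean().round(4))
    s=box&(P[:,2]>.245)&(P[:,2]<.259)
    k=s&((abs(P[:,0]-.54)<.01)|(abs(P[:,0]-.59)<.01)|(abs(P[:,0]-.64)<.01))
    f=np.polyfit(P[k][:,0],P[k][:,1],1); print('rod yaw',np.degrees(np.arctan(f[0])),'y@.565',np.polyval(f,.565), 'tip x',P[s][:,0].min())
E
python3 - <<'E'
from heads import *
shot('wrist')
st,im,d=shot('wrist','w4.png'); np.save('w4.npy',d); pickle.dump(st,open('w4.pkl','wb'))
print(st['time'],st['position'],np.degrees(st['tool_rot']),abs(st['qd']).max().round(3))
P,u,v=pts('wrist',d,np.ones_like(d,bool),st); heads(P)
E
```

```text
3.75 [ 0.5644059  -0.25575133  0.41806611] [122.38448365 131.84553747  -0.40299711] 0.058
522 [array([ 515.3, -240.9]), array([12.2, 31.5]), np.float64(4.6)] 0.2892
472 [array([ 564.3, -237.3]), array([10.6, 31.3]), np.float64(4.4)] 0.2897
503 [array([ 616.8, -233.5]), array([12.1, 31.7]), np.float64(6.7)] 0.2891
rod yaw 4.275114147929866 y@.565 -0.23691247955804667 tip x 0.48478933029049825
```

```bash
python3 - <<'E'
from h import *
plan([((.5153,-.2409,.32),4.3)],0.6)
E
```

```text
[[[5,-16,33],[0,0,0.1],0.6],[[5,-16,32],[0,0,0],0.6],[[6,-17,33],[-0.1,0.1,0.1],0.6]]
3 end [ 514.8 -240.5  320.1] [122.4 131.9   0. ]
```

Request:
{"api": "arm_command", "payload": {
  "motion": [
    [[5, -16, 33], [0, 0, 0], 0.6],
    [[5, -16, 32], [0, 0, 0], 0.6],
    [[6, -17, 33], [0, 0, 0], 0.6],
    [[0, 0, 0], [0, 0, 0], 0.6],
    [[0, 0, 0], [0, 0, 0], 0.6]
  ]
}}

```text
time: 4.22
position: [0.5141, -0.2347, 0.3185]
tool_rot: [-2.12, -2.311, -0.0]
ft_force: [0.4, -0.1, 1.1]
grip_width: 0.403
```

```bash
python3 - <<'E'
from h import *
st=ctrl.get_state();print(st['position'],np.degrees(st['tool_rot']),st['grip_width'],st['ft_force'])
plan([((.5153,-.2409,.273),4.3)],0.6)
st,im,d=shot('wrist','w5.png')
E
```

```text
[ 0.51412533 -0.23473509  0.31845644] [-1.21463582e+02 -1.32418080e+02 -1.46463812e-02] 0.4030927114160033 [ 0.35901427 -0.10542363  1.12443752]
[[[-3,0,23],[-0.1,-0.1,0.3],0.6],[[-3,1,22],[-0.1,-0.1,0.3],0.6]]
2 end [ 515.5 -240.5  273.4] [-122.3 -132.    -0. ]
```

View pics/w5.png

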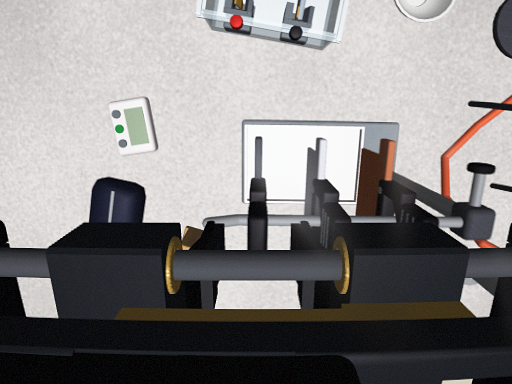

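```bash
python3 - <<'E'
from h import *
st=ctrl.get_state();print(st['time'],st['position'],st['qd'].round(3))
plan([((.5153,-.2409,.273),4.3)],0.6)
E
```

```text
4.2667 [ 0.51651551 -0.23587996  0.3215156 ] [ 0.007  0.01   0.006 -0.097 -0.001 -0.004  0.002]
[[[-2,-1,24],[0.1,0,0.3],0.6],[[-3,-1,25],[0,0,0.3],0.6]]
2 end [ 515.  -241.   272.5] [-1.223e+02 -1.320e+02 -1.000e-01]
```

Request:
{"api": "arm_command", "payload": {
  "motion": [
    [[-3, 0, 23], [0, 0, 0.3], 0.6],
    [[-3, 0, 23], [0, 0, 0.3], 0.6],
    [[0, 0, 0], [0, 0, 0], 0.6],
    [[0, 0, 0], [0, 0, 0], 0.6]
  ]
}}

```text
time: 4.6
position: [0.5179, -0.2434, 0.2766]
tool_rot: [2.136, 2.3, 0.001]
ft_force: [-0.2, -0.7, 0.2]
grip_width: 0.399
```

```bash
python3 - <<'E'
from h import *
st=ctrl.get_state();print(st['time'],st['position'],st['qd'].round(3),np.degrees(st['tool_rot']),st['ft_force'])
plan([((.5153,-.2409,.273),4.3)],0.6)
E
```

```text
4.6 [ 0.51794375 -0.2434141   0.27658034] [-0.001 -0.017  0.003 -0.024  0.002  0.003 -0.002] [1.22372220e+02 1.31808446e+02 4.94332157e-02] [-0.17093501 -0.72035002  0.15360613]
[[[3,-2,4],[0.1,0.1,-0],0.6]]
1 end [ 515.7 -240.6  272.6] [122.5 131.9   0. ]
```

Request:
{"api": "arm_command", "payload": {
  "motion": [
    [[2, -2, 3], [0, 0, 0], 0.6],
    [[0, 0, 0], [0, 0, 0], 0.6]
  ]
}}

```text
time: 4.77
position: [0.5151, -0.2415, 0.2736]
tool_rot: [2.136, 2.3, 0.002]
ft_force: [0.0, -1.1, -0.8]
grip_width: 0.397
```

```bash
python3 - <<'E'
from h import *
for i in range(2):
    st=ctrl.get_state();print(st['time'],st['position'],st['qd'].round(3),st['ft_force'])
    shot('wrist','w6.png')
E
```

```text
4.7667 [ 0.51514566 -0.24154925  0.27355783] [ 0.001 -0.001  0.002  0.012 -0.004 -0.001  0.006] [ 0.0024727  -1.0681041  -0.75739094]
4.8167 [ 0.51496447 -0.24157411  0.27333038] [ 0.001  0.001  0.002  0.009 -0.    -0.004  0.003] [ 1.22340955 -0.88325378  0.16679474]
```

View pics/w6.png

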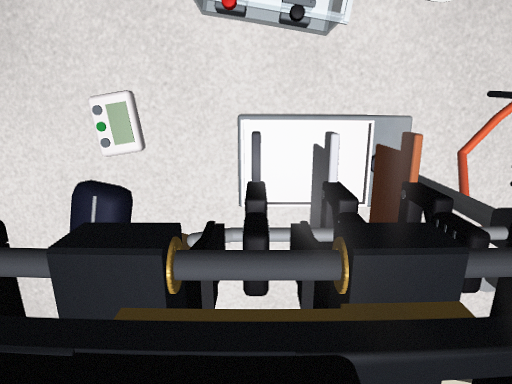

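The open fingers (around columns 212 and 300) straddle the iron grip (column 256), so I close.

Request:
{"api": "arm_command", "payload": {
  "motion": [
    [[0, 0, 0], [0, 0, 0], 1],
    [[0, 0, 0], [0, 0, 0], 1],
    [[0, 0, 0], [0, 0, 0], 1],
    [[0, 0, 0], [0, 0, 0], 1]
  ],
  "force": 40
}}

```text
time: 5.2
position: [0.514, -0.2416, 0.2717]
tool_rot: [2.138, 2.301, 0.0]
ft_force: [-0.2, 1.6, -0.6]
grip_width: 0.178
```

Request:
{"api": "arm_command", "payload": {
  "motion": [
    [[0, 0, -7], [0, 0, 0], 1],
    [[0, 0, -7], [0, 0, 0], 1],
    [[0, 0, 0], [0, 0, 0], 1],
    [[0, 0, 0], [0, 0, 0], 1]
  ]
}}

```text
time: 5.53
position: [0.5141, -0.2417, 0.286]
tool_rot: [2.138, 2.301, 0.001]
ft_force: [0.4, 0.5, -2.6]
grip_width: 0.137
```

```bash
python3 - <<'E'
from h import *
st=ctrl.get_state();print(st['time'],st['position'],st['ft_force'],st['grip_width'],np.degrees(st['tool_rot']))
shot('wrist','w7.png');shot('side','s7.png')
im=cv2.imread('pics/s7.png');cv2.imwrite('pics/s7c.png',cv2.resize(im[170:290,280:380],None,fx=5,fy=5))
E
```

```text
5.5333 [ 0.51414467 -0.24173156  0.28604787] [ 0.35227371  0.50382822 -2.56073929] 0.1372495464968814 [1.22507192e+02 1.31821149e+02 3.80653381e-02]
```

View pics/s7c.png

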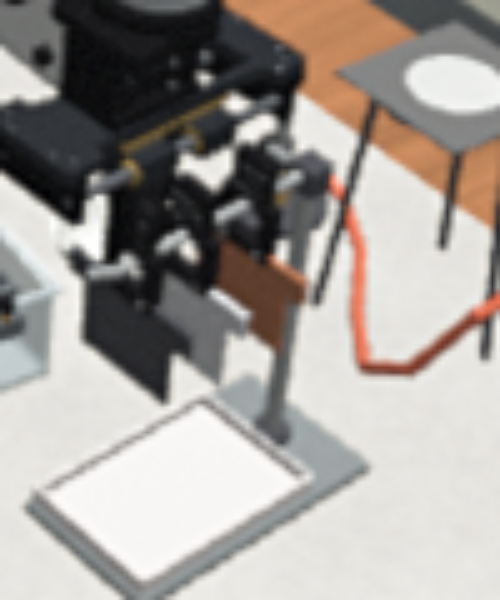

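Iron is free of the rod: the wrist force reads 2.56 N, which matches its 0.25 kg. Now I draw it along the arm.

```bash
python3 - <<'E'
from h import *
c,s=np.cos(np.radians(4.27)),np.sin(np.radians(4.27))
p=ctrl.get_state()['position']
plan([((p[0]-.075*c,p[1]-.075*s,.286),4.3)],1,vmax=20)
E
```

```text
[[[0,-19,-0],[0,0,-0],1],[[0,-19,-0],[0,0,-0],1],[[0,-18,-0],[0,0,-0.1],1],[[0,-19,-1],[0,0,-0],1]]
4 end [ 439.  -247.1  286.4] [-122.4 -131.9    0. ]
```

Request:
{"api": "arm_command", "payload": {
  "motion": [
    [[0, -12, 0], [0, 0, 0], 1],
    [[0, -18, 0], [0, 0, 0], 1],
    [[0, -18, 0], [0, 0, 0], 1],
    [[0, -18, 0], [0, 0, 0], 1],
    [[0, -9, 0], [0, 0, 0], 1],
    [[0, 0, 0], [0, 0, 0], 1]
  ]
}}

```text
time: 6.13
position: [0.4374, -0.2478, 0.2856]
tool_rot: [-2.14, -2.299, -0.002]
ft_force: [0.4, -0.4, -2.4]
grip_width: 0.139
```

```bash
python3 - <<'E'
from h import *
st=ctrl.get_state();print(st['time'],st['position'],st['ft_force'],st['grip_width'],np.degrees(st['tool_rot']))
shot('side','s8.png')
im=cv2.imread('pics/s8.png');cv2.imwrite('pics/s8c.png',cv2.resize(im[170:290,280:380],None,fx=5,fy=5))
plan([((.450,-.20,.286),4.3),((.46,.0,.286),5.5),((.445,.2065,.286),7)],1,vmax=36)
E
```

```text
6.1333 [ 0.43743615 -0.24775078  0.28562785] [ 0.38284204 -0.38746368 -2.42649457] 0.13912003866776515 [-1.22637374e+02 -1.31711099e+02 -1.01818391e-01]
[[[23,7,-0],[0,0,-0.1],1],[[23,7,-0],[0.1,0,-0],1],[[33,4,-0],[0,0,-0.2],1],[[33,5,-0],[0,0,-0.2],1],[[33,4,-0],[0,0,-0.2],1],[[34,5,-0],[0,0,-0.2],1],[[33,4,-0],[0,0,-0.2],1],[[33,5,-0],[0,0,-0.2],1]]
[[[34,1,0],[0,0,-0.3],1],[[35,1,0],[0,0,-0.2],1],[[34,1,0],[0,0,-0.3],1],[[35,1,0],[0,0,-0.2],1],[[34,1,0],[0,0,-0.3],1],[[35,2,0],[0,0,-0.2],1]]
14 end [444.9 206.9 286.1] [-119.3 -134.7   -0. ]
```

View pics/s8c.png

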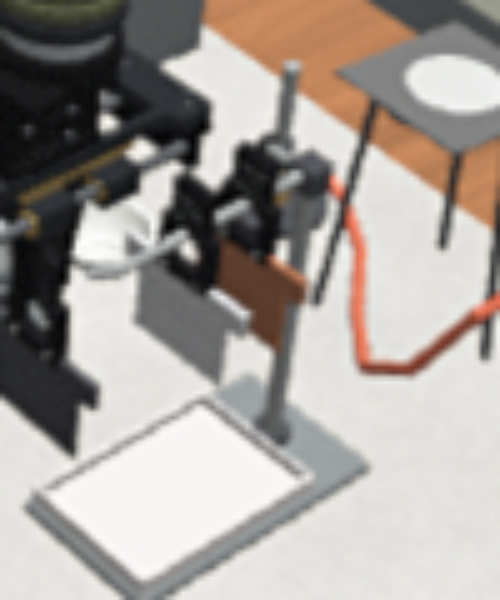

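Iron is clear of the tip, and the other two plates hang undisturbed.

Request:
{"api": "arm_command", "payload": {
  "motion": [
    [[23, 7, 0], [0, 0, 0], 1],
    [[23, 7, 0], [0, 0, 0], 1],
    [[33, 4, 0], [0, 0, -0.2], 1],
    [[33, 5, 0], [0, 0, -0.2], 1],
    [[33, 4, 0], [0, 0, -0.2], 1],
    [[34, 5, 0], [0, 0, -0.2], 1],
    [[33, 4, 0], [0, 0, -0.2], 1],
    [[33, 5, 0], [0, 0, -0.2], 1]
  ]
}}

```text
time: 6.85
position: [0.461, 0.0031, 0.2855]
tool_rot: [2.113, 2.325, 0.001]
ft_force: [0.6, -0.4, -2.4]
grip_width: 0.133
```

Request:
{"api": "arm_command", "payload": {
  "motion": [
    [[34, 1, 0], [0, 0, -0.3], 1],
    [[35, 1, 0], [0, 0, -0.2], 1],
    [[34, 1, 0], [0, 0, -0.3], 1],
    [[35, 1, 0], [0, 0, -0.2], 1],
    [[34, 1, 0], [0, 0, -0.3], 1],
    [[35, 2, 0], [0, 0, -0.2], 1],
    [[0, 0, 0], [0, 0, 0], 1],
    [[0, 0, 0], [0, 0, 0], 1]
  ]
}}

```text
time: 7.52
position: [0.4451, 0.2105, 0.2847]
tool_rot: [-2.076, -2.357, 0.001]
ft_force: [0.4, -0.0, -3.2]
grip_width: 0.136
```

```bash
cat > spare.py <<'E'
from h import *
def rod(P):
    k=(P[:,2]>.247)&(P[:,2]<.258)&(P[:,0]>.52)&(P[:,0]<.66)&(abs(P[:,1]-.222)<.03)
    if k.sum()<30: print('few',k.sum()); return
    f=np.polyfit(P[k][:,0],P[k][:,1],1)
    r=abs(P[k][:,1]-np.polyval(f,P[k][:,0]))<.006; f=np.polyfit(P[k][r][:,0],P[k][r][:,1],1)
    print('rod yaw',np.degrees(np.arctan(f[0])).round(2),'y@.57',np.polyval(f,.57).round(4),'xr',P[k][:,0].min().round(3),P[k][:,0].max().round(3),'z',P[k][:,2].mean().round(4)); return f
E
python3 - <<'E'
from spare import *
st,im,d=shot('wrist','w9.png')
print(st['time'],st['position'],st['ft_force'],st['grip_width'],np.degrees(st['tool_rot']))
P,u,v=pts('wrist',d,np.ones_like(d,bool),st); rod(P)
E
```

```text
7.5167 [0.44508397 0.21050286 0.28469592] [ 4.34495942e-01 -3.07249233e-03 -3.16145766e+00] 0.1358290689264714 [-1.18949478e+02 -1.35034863e+02  8.26139162e-02]
rod yaw 6.69 y@.57 0.2237 xr 0.529 0.601 z 0.2541
```

View pics/w9.png

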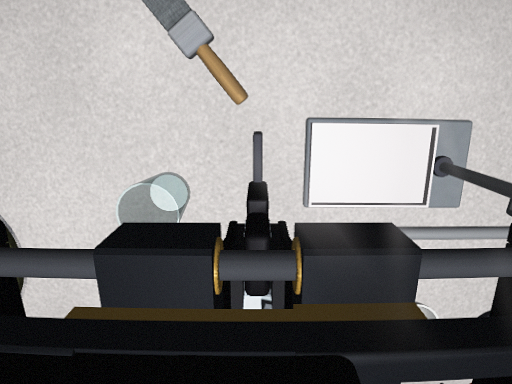

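```bash
cat > hand.py <<'E'
from h import *
def inhand(d,st):
    P,u,v=pts('wrist',d,np.ones_like(d,bool),st)
    M=R.from_rotvec(st['tool_rot']); T=M.inv().apply(P-st['position'])*1e3
    k=(abs(T[:,1])<12)&(T[:,0]>0)&(T[:,0]<75)&(T[:,2]>0)&(T[:,2]<150)&(v<235)
    for a,b in [(-15,15),(15,25),(25,35),(35,45),(45,56),(56,70),(70,130)]:
        q=T[k&(T[:,2]>a)&(T[:,2]<b)]
        if len(q)>4: print('toolz',a,b,len(q),'x',np.percentile(q[:,0],[1,99]).round(1),'y',np.percentile(q[:,1],[2,50,98]).round(1))
    q=T[k&(T[:,2]>45)&(T[:,0]>35)]
    if len(q): print('ear top toolz',np.percentile(q[:,2],[5,50]).round(1))
E
python3 - <<'E'
from hand import *
st,im,d=shot('wrist'); print(st['position'],st['qd'].round(3)); inhand(d,st)
E
```

```text
[0.44571341 0.20819615 0.28484371] [ 0.022 -0.02   0.038  0.011  0.014  0.005 -0.   ]
toolz -15 15 444 x [ 9.6 15.9] y [-11.4   0.2  11.6]
toolz 15 25 406 x [12.7 22.8] y [-4.7  1.2  6.6]
toolz 25 35 89 x [21. 23.] y [-4.5  0.7  6.5]
toolz 35 45 81 x [21.1 22.9] y [-4.6  1.3  6.7]
toolz 45 56 548 x [22.  53.6] y [-3.1  1.3  5.2]
toolz 56 70 26 x [22.2 53.8] y [-2.9  0.7  5.6]
ear top toolz [52.9 54. ]
```

In-hand measurement: the iron plate sits centred in the tool, its ear end at 54 mm, about 12 mm above hung height. I raise it 3 mm and thread the rod.

Request:
{"api": "arm_command", "payload": {
  "motion": [
    [[0, 2, -3], [0, 0, 0], 1],
    [[0, 12, 0], [0, 0, 0], 1],
    [[0, 16, 0], [0, 0, 0], 1],
    [[0, 18, 0], [0, 0, 0], 1],
    [[0, 18, 0], [0, 0, 0], 1],
    [[0, 10, 0], [0, 0, 0], 1],
    [[0, 0, 0], [0, 0, 0], 1]
  ]
}}

```text
time: 8.2
position: [0.5235, 0.2149, 0.2881]
tool_rot: [2.087, 2.347, 0.0]
ft_force: [-0.2, 0.2, -1.9]
grip_width: 0.136
```

```bash
python3 - <<'E'
from hand import *
st,im,d=shot('wrist','w10.png'); print(st['time'],st['position'],st['ft_force'],st['torque'].round(2),np.degrees(st['tool_rot']))
st,im,d=shot('side');cv2.imwrite('pics/s10c.png',cv2.resize(im[130:220,200:310],None,fx=5,fy=5))
c,s=np.cos(np.radians(7)),np.sin(np.radians(7))
x=.6284-.0005; plan([((x,.2235+.1225*(x-.57),.2885),7)],1,vmax=20)
E
```

```text
8.2 [0.52354272 0.21494335 0.28811645] [-0.20401144  0.21053472 -1.93927114] [-0.03 -0.07 -0.02] [1.19551752e+02 1.34467176e+02 9.61433751e-03]
[[[0,18,-0],[0,0,-0],1],[[1,18,-0],[0,0,-0],1],[[0,18,-0],[0,0,-0],1],[[1,18,-0],[0,0,-0.1],1],[[0,18,-0],[0,0,-0],1],[[0,18,-0],[-0.1,0,-0.1],1]]
6 end [628.1 230.4 288.2] [119.2 134.8   0. ]
```

View pics/w10.png

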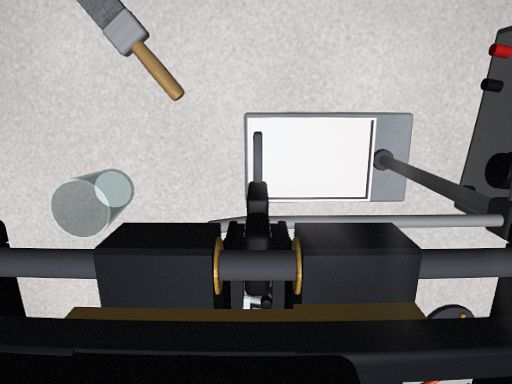

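View pics/s10c.png

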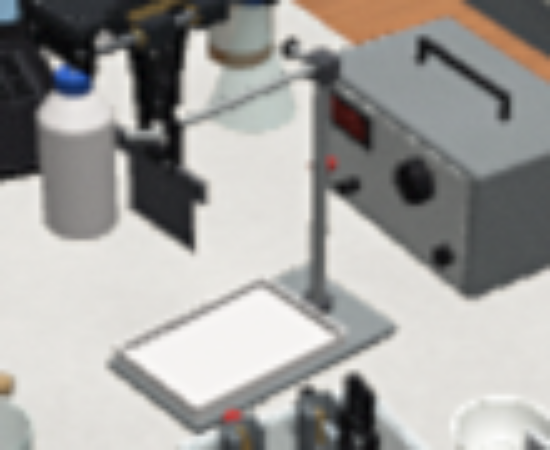

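The rod passes through the iron eye: its tip shows at (212,223), left of the head, and it continues on the right. There is no contact force. Continuing.

Request:
{"api": "arm_command", "payload": {
  "motion": [
    [[1, 18, 0], [0, 0, 0], 1],
    [[1, 18, 0], [0, 0, 0], 1],
    [[0, 18, 0], [0, 0, 0], 1],
    [[1, 18, 0], [0, 0, 0], 1],
    [[0, 18, 0], [0, 0, 0], 1],
    [[0, 16, 0], [0, 0, 0], 1],
    [[0, 0, 0], [0, 0, 0], 1]
  ]
}}

```text
time: 8.88
position: [0.6274, 0.2315, 0.2879]
tool_rot: [2.084, 2.349, 0.0]
ft_force: [0.9, 0.3, -1.9]
grip_width: 0.134
```

```bash
python3 - <<'E'
from hand import *
st,im,d=shot('wrist','w11.png'); print(st['time'],st['position'],st['ft_force'],np.degrees(st['tool_rot'])); inhand(d,st)
E
```

```text
8.8833 [0.62743645 0.23150969 0.28792105] [ 0.92422792  0.25637896 -1.88967461] [1.19421400e+02 1.34607886e+02 1.01963697e-02]
toolz -15 15 448 x [ 9.5 15.9] y [-11.4   0.2  11.6]
toolz 15 25 404 x [12.4 22.9] y [-4.7  0.7  6.6]
toolz 25 35 89 x [20.9 22.9] y [-4.6  0.7  6.6]
toolz 35 45 92 x [ 1.8 23. ] y [-9.7  0.7 10.4]
toolz 45 56 541 x [22.  53.6] y [-2.6  1.3  5.1]
toolz 56 70 31 x [21.7 53.9] y [-3.7  0.7  6.1]
ear top toolz [53.  54.1]
```

Request:
{"api": "arm_command", "payload": {
  "motion": [
    [[-1, 0, 5], [0, 0, 0], 1],
    [[0, 0, 5], [0, 0, 0], 1],
    [[0, 0, 4], [0, 0, 0], 1],
    [[0, 0, 0], [0, 0, 0], 1],
    [[0, 0, 0], [0, 0, 0], 1]
  ]
}}

```text
time: 9.35
position: [0.6254, 0.2303, 0.2746]
tool_rot: [-2.084, -2.351, 0.001]
ft_force: [-0.4, -1.8, -2.6]
grip_width: 0.134
```

Request:
{"api": "arm_command", "payload": {
  "motion": [
    [[0, 0, 2], [0, 0, 0], 1],
    [[0, 0, 0], [0, 0, 0], 1]
  ]
}}

```text
time: 9.52
position: [0.6261, 0.23, 0.274]
tool_rot: [2.084, 2.349, 0.001]
ft_force: [-2.5, -3.0, 3.5]
grip_width: 0.137
```

Request:
{"api": "arm_command", "payload": {
  "motion": [
    [[0, 0, 0], [0, 0, 0], 0.6],
    [[0, 0, 0], [0, 0, 0], 0.6],
    [[0, 0, 0], [0, 0, 0], 0.6],
    [[0, 0, -10], [0, 0, 0], 0.6],
    [[0, 0, -30], [0, 0, 0], 0.6],
    [[0, 0, -36], [0, 0, 0], 0.6],
    [[0, 0, 0], [0, 0, 0], 0.6]
  ]
}}

```text
time: 10.1
position: [0.6281, 0.2319, 0.3572]
tool_rot: [2.08, 2.348, 0.018]
ft_force: [0.3, 0.7, 1.6]
grip_width: 0.395
```

```bash
python3 - <<'E'
from spare import *
st,im,d=shot('wrist','w12.png'); print(st['time'],st['position'],st['ft_force'],st['grip_width'])
P,u,v=pts('wrist',d,np.ones_like(d,bool),st); rod(P)
q=P[(P[:,2]>.282)&(P[:,2]<.3)&(P[:,0]>.55)&(P[:,0]<.68)&(abs(P[:,1]-.23)<.03)]
if len(q): print(q.mean(0),q.min(0),q.max(0))
st,im,d=shot('side');cv2.imwrite('pics/s12c.png',cv2.resize(im[130:220,200:310],None,fx=5,fy=5))
plan([((.58,.10,.36),5),((.5635,-.18,.36),4.3),((.5635,-.2375,.33),4.3)],0.6)
E
```

```text
10.1 [0.62809288 0.23187343 0.35721964] [0.32980262 0.70316462 1.59616078] 0.3947898579837528
rod yaw 7.51 y@.57 0.2235 xr 0.52 0.66 z 0.2542
[0.62687934 0.23143955 0.28942559] [0.61982154 0.21487605 0.28257632] [0.63416336 0.24645502 0.29229971]
[[[-31,-16,-2],[0.1,0,0.5],0.6],[[-31,-15,-2],[0.1,0,0.5],0.6],[[-32,-15,-3],[0,0,0.5],0.6],[[-31,-15,-2],[0.1,-0.1,0.4],0.6],[[-35,-5,0],[0,0,0.1],0.6],[[-34,-5,0],[0,0,0.1],0.6],[[-35,-5,0],[0,0,0.1],0.6],[[-35,-5,0],[0,0,0.1],0.6]]
[[[-35,-5,0],[0,0,0.1],0.6],[[-35,-4,0],[0,0,0.1],0.6],[[-34,-5,0],[0,0,0.1],0.6],[[-35,-5,0],[0,0,0],0.6],[[-29,-2,15],[0,0,0],0.6],[[-29,-2,15],[0,0,0],0.6]]
14 end [ 563.7 -238.   330.2] [-122.4 -132.     0. ]
```

View pics/w12.png

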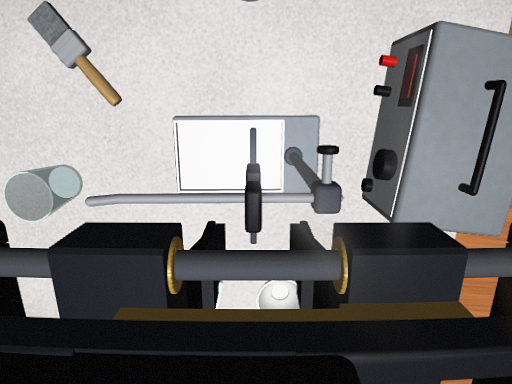

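View pics/s12c.png

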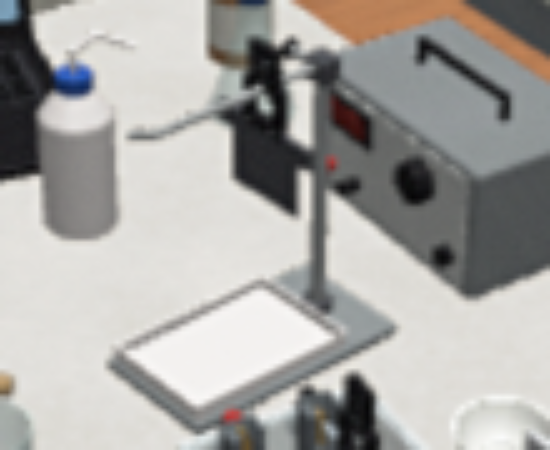

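Iron hangs on the spare arm: its head is at (253,200) in the wrist view, and the side view agrees. Next, the aluminium plate.

Request:
{"api": "arm_command", "payload": {
  "motion": [
    [[-31, -16, -2], [0, 0, 0.5], 0.6],
    [[-31, -15, -2], [0, 0, 0.5], 0.6],
    [[-32, -15, -3], [0, 0, 0.5], 0.6],
    [[-31, -15, -2], [0, 0, 0.4], 0.6],
    [[-35, -5, 0], [0, 0, 0.1], 0.6],
    [[-34, -5, 0], [0, 0, 0.1], 0.6],
    [[-35, -5, 0], [0, 0, 0.1], 0.6],
    [[-35, -5, 0], [0, 0, 0.1], 0.6]
  ]
}}

```text
time: 10.87
position: [0.5697, -0.0415, 0.3567]
tool_rot: [-2.129, -2.308, 0.001]
ft_force: [1.0, -0.6, 0.6]
grip_width: 0.402
```

Request:
{"api": "arm_command", "payload": {
  "motion": [
    [[-35, -5, 0], [0, 0, 0.1], 0.6],
    [[-35, -4, 0], [0, 0, 0.1], 0.6],
    [[-34, -5, 0], [0, 0, 0.1], 0.6],
    [[-35, -5, 0], [0, 0, 0], 0.6],
    [[-29, -2, 15], [0, 0, 0], 0.6],
    [[-29, -2, 15], [0, 0, 0], 0.6],
    [[0, 0, 0], [0, 0, 0], 0.6],
    [[0, 0, 0], [0, 0, 0], 0.6]
  ]
}}

```text
time: 11.53
position: [0.5612, -0.24, 0.3253]
tool_rot: [-2.139, -2.296, 0.003]
ft_force: [1.3, 0.6, 0.3]
grip_width: 0.401
```

```bash
python3 - <<'E'
from heads import *
st,im,d=shot('wrist','w13.png'); print(st['time'],st['position'],np.degrees(st['tool_rot']),st['qd'].round(3))
P,u,v=pts('wrist',d,np.ones_like(d,bool),st); heads(P)
st=ctrl.get_state();print(st['position'])
plan([((.5632,-.2375,.273),4.3)],0.6)
E
```

```text
11.5333 [ 0.56117539 -0.23999194  0.32534384] [-122.55461263 -131.56422332    0.19594367] [-0.035 -0.022 -0.047 -0.025 -0.02   0.009 -0.009]
1004 [array([ 564.2, -237.2]), array([11.8, 31.5]), np.float64(4.4)] 0.2894
607 [array([ 616.1, -226.7]), array([12.4, 17.9]), np.float64(4.8)] 0.2888
rod yaw 4.096083174171888 y@.565 -0.23685742788796654 tip x 0.4813263745188374
[ 0.56230988 -0.2380426   0.32632659]
[[[0,1,27],[-0.1,0,-0],0.6],[[0,0,26],[0,-0.1,-0.1],0.6]]
2 end [ 563.2 -237.9  273.3] [122.4 132.   -0. ]
```

View pics/w13.png

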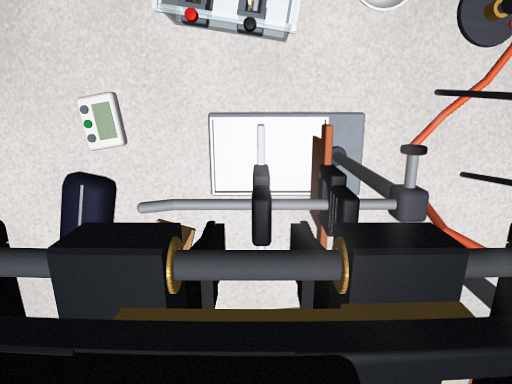

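Request:
{"api": "arm_command", "payload": {
  "motion": [
    [[0, 1, 27], [0, 0, 0], 0.6],
    [[0, 0, 26], [0, 0, 0], 0.6],
    [[0, 0, 0], [0, 0, 0], 0.6],
    [[0, 0, 0], [0, 0, 0], 0.6]
  ]
}}

```text
time: 11.92
position: [0.5637, -0.236, 0.2739]
tool_rot: [-2.132, -2.304, 0.0]
ft_force: [0.3, -0.3, 0.5]
grip_width: 0.401
```

Request:
{"api": "arm_command", "payload": {
  "motion": [
    [[0, 0, 1], [0, 0, 0], 1],
    [[0, 0, 0], [0, 0, 0], 1],
    [[0, 0, 0], [0, 0, 0], 1],
    [[0, 0, 0], [0, 0, 0], 1],
    [[0, 0, 0], [0, 0, 0], 1]
  ],
  "force": 40
}}

```text
time: 12.33
position: [0.564, -0.2385, 0.2746]
tool_rot: [2.136, 2.302, 0.001]
ft_force: [0.2, 0.0, 3.0]
grip_width: 0.135
```

Request:
{"api": "arm_command", "payload": {
  "motion": [
    [[0, 0, -7], [0, 0, 0], 1],
    [[0, 0, -7], [0, 0, 0], 1],
    [[0, 0, 0], [0, 0, 0], 1],
    [[0, 0, 0], [0, 0, 0], 1]
  ]
}}

```text
time: 12.67
position: [0.564, -0.2386, 0.2883]
tool_rot: [2.136, 2.302, 0.001]
ft_force: [-0.2, -0.5, -1.5]
grip_width: 0.136
```

```bash
python3 - <<'E'
from hand import *
st,im,d=shot('wrist','w14.png'); print(st['time'],st['position'],st['ft_force'],st['grip_width'],np.degrees(st['tool_rot'])); inhand(d,st)
E
```

```text
12.6667 [ 0.56398224 -0.23857094  0.28831715] [-0.2136782  -0.5359976  -1.53971911] 0.1357388763880003 [1.22383330e+02 1.31902555e+02 5.44075974e-02]
toolz -15 15 444 x [ 9.6 16.8] y [-11.5  -0.1  11.5]
toolz 15 25 402 x [13.7 23.8] y [-4.7  1.2  6.6]
toolz 25 35 119 x [ 2.8 23.8] y [-10.7   0.1  10.8]
toolz 35 45 121 x [ 3.3 23.8] y [-11.1   0.7  11.3]
toolz 45 56 492 x [22.8 54.2] y [-3.2  0.7  5. ]
toolz 56 70 36 x [22.3 54.7] y [-4.1  1.   6.1]
ear top toolz [53.5 54.6]
```

View pics/w14.png

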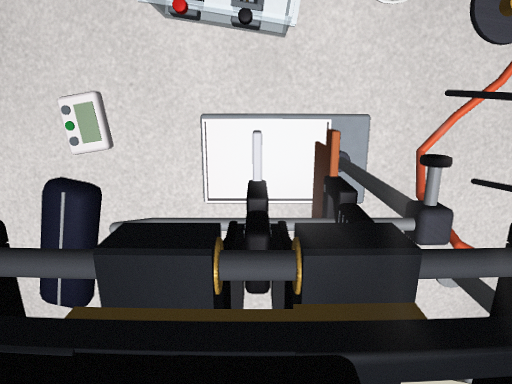

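Aluminium is held and 15 mm up. I draw it off.

Request:
{"api": "arm_command", "payload": {
  "motion": [
    [[0, -12, 0], [0, 0, 0], 1],
    [[0, -20, 0], [0, 0, 0], 1],
    [[0, -24, 0], [0, 0, 0], 1],
    [[0, -24, 0], [0, 0, 0], 1],
    [[0, -24, 0], [0, 0, 0], 1],
    [[0, -20, 0], [0, 0, 0], 1],
    [[0, 0, 0], [0, 0, 0], 1]
  ]
}}

```text
time: 13.3
position: [0.4362, -0.2491, 0.2877]
tool_rot: [-2.14, -2.298, -0.0]
ft_force: [0.3, -0.3, -1.9]
grip_width: 0.136
```

```bash
python3 - <<'E'
from hand import *
st,im,d=shot('side','s15.png'); print(st['time'],st['position'],st['ft_force'],st['grip_width'],np.degrees(st['tool_rot']))
cv2.imwrite('pics/s15c.png',cv2.resize(im[170:290,280:380],None,fx=5,fy=5))
plan([((.450,-.20,.289),4.3),((.46,.0,.289),5.5),((.445,.2075,.289),7)],1,vmax=36)
E
```

```text
13.3 [ 0.43617006 -0.24909155  0.28768904] [ 0.28853335 -0.31816387 -1.89557647] 0.13575606874448373 [-1.22618389e+02 -1.31661488e+02 -2.28161419e-02]
[[[24,8,-1],[0,0,-0.1],1],[[23,7,-0],[0.1,-0.1,-0],1],[[33,4,-0],[0,0,-0.2],1],[[33,4,-0],[0,0,-0.2],1],[[33,5,-0],[0,0,-0.2],1],[[34,4,-0],[0,0,-0.2],1],[[33,5,-0],[0,0,-0.2],1],[[33,5,-0],[0,0,-0.2],1]]
[[[35,1,-0],[0,0,-0.3],1],[[34,1,-0],[0,0,-0.2],1],[[35,1,-0],[0,0,-0.3],1],[[35,1,-0],[0,0,-0.2],1],[[34,1,-0],[0,0,-0.3],1],[[35,2,-0],[0,0,-0.2],1]]
14 end [445.1 207.8 288.5] [ 1.193e+02  1.348e+02 -1.000e-01]
```

View pics/s15c.png

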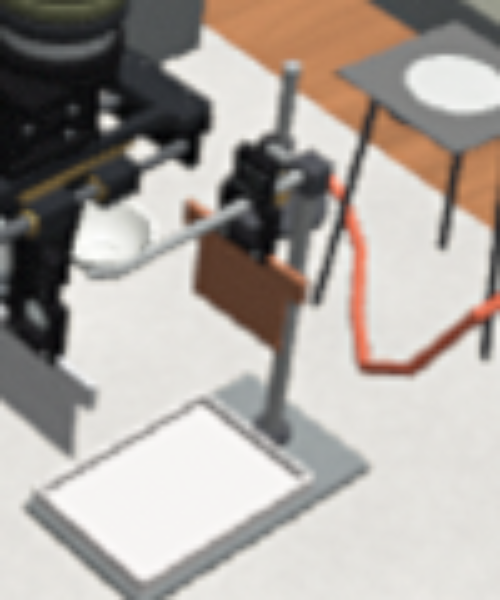

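Only copper is left on the full stand. Carrying aluminium over.

Request:
{"api": "arm_command", "payload": {
  "motion": [
    [[24, 8, 0], [0, 0, 0], 1],
    [[23, 7, 0], [0, 0, 0], 1],
    [[33, 4, 0], [0, 0, -0.2], 1],
    [[33, 4, 0], [0, 0, -0.2], 1],
    [[33, 5, 0], [0, 0, -0.2], 1],
    [[34, 4, 0], [0, 0, -0.2], 1],
    [[33, 5, 0], [0, 0, -0.2], 1],
    [[33, 5, 0], [0, 0, -0.2], 1]
  ]
}}

```text
time: 14.02
position: [0.4622, 0.0034, 0.2874]
tool_rot: [-2.111, -2.326, -0.001]
ft_force: [1.3, 0.0, -1.2]
grip_width: 0.134
```

Request:
{"api": "arm_command", "payload": {
  "motion": [
    [[35, 1, 0], [0, 0, -0.3], 1],
    [[34, 1, 0], [0, 0, -0.2], 1],
    [[35, 1, 0], [0, 0, -0.3], 1],
    [[35, 1, 0], [0, 0, -0.2], 1],
    [[34, 1, 0], [0, 0, -0.3], 1],
    [[33, 2, 0], [0, 0, -0.2], 1],
    [[0, 0, 0], [0, 0, 0], 1],
    [[0, 0, 0], [0, 0, 0], 1]
  ]
}}

```text
time: 14.68
position: [0.4461, 0.2096, 0.2868]
tool_rot: [-2.075, -2.358, 0.001]
ft_force: [-0.7, -1.0, -1.2]
grip_width: 0.136
```

```bash
python3 - <<'E'
from spare import *
from hand import inhand
st,im,d=shot('wrist','w16.png'); print(st['time'],st['position'],st['ft_force'],np.degrees(st['tool_rot']),st['qd'].round(3))
P,u,v=pts('wrist',d,np.ones_like(d,bool),st); rod(P); inhand(d,st)
st=ctrl.get_state();print(st['position'])
plan([((.447,.2075,.289),7)],1,vmax=36)
E
```

```text
14.6833 [0.44614965 0.20957586 0.28682959] [-0.68996987 -1.04410639 -1.22654151] [-1.18864397e+02 -1.35099859e+02  6.81642610e-02] [ 0.029 -0.018  0.058  0.016  0.027  0.008  0.009]
rod yaw 6.53 y@.57 0.2237 xr 0.529 0.605 z 0.254
toolz -15 15 446 x [ 9.5 16.7] y [-11.5   0.2  11.6]
toolz 15 25 402 x [13.5 23.7] y [-4.7  0.7  6.6]
toolz 25 35 87 x [21.8 23.7] y [-4.9  0.7  6.3]
toolz 35 45 77 x [21.4 23.8] y [-4.7  0.7  6.6]
toolz 45 56 504 x [22.6 54.2] y [-3.6  0.7  5. ]
toolz 56 70 30 x [22.2 54.6] y [-4.1  0.7  5.8]
ear top toolz [53.3 54.5]
[0.44674417 0.20750421 0.28694663]
[[[0,0,-2],[-0.1,0,0.1],1]]
1 end [446.7 207.5 288.9] [119.2 134.8   0. ]
```

Request:
{"api": "arm_command", "payload": {
  "motion": [
    [[0, 2, -1], [0, 0, 0.1], 1],
    [[0, 12, 0], [0, 0, 0], 1],
    [[0, 16, 0], [0, 0, 0], 1],
    [[1, 18, 0], [0, 0, 0], 1],
    [[1, 18, 0], [0, 0, 0], 1],
    [[1, 12, 0], [0, 0, 0], 1],
    [[0, 0, 0], [0, 0, 0], 1]
  ]
}}

```text
time: 15.32
position: [0.5269, 0.2175, 0.2879]
tool_rot: [2.087, 2.346, 0.001]
ft_force: [-0.2, -0.3, -1.1]
grip_width: 0.138
```

```bash
python3 - <<'E'
from hand import *
st,im,d=shot('wrist','w17.png'); print(st['time'],st['position'],st['ft_force'],np.degrees(st['tool_rot']))
x=.5684; plan([((x,.2225+.1225*(x-.57),.2875),7)],1,vmax=20)
E
```

```text
15.3167 [0.5269472  0.21747149 0.28786907] [-0.19103766 -0.30842521 -1.09556746] [1.19600404e+02 1.34435413e+02 3.18561028e-02]
[[[0,14,0],[0,0,-0.1],1],[[0,15,0],[0,0,-0.1],1],[[0,14,0],[0,0,-0.1],1]]
3 end [568.1 222.7 287.9] [ 1.192e+02  1.348e+02 -1.000e-01]
```

View pics/w17.png

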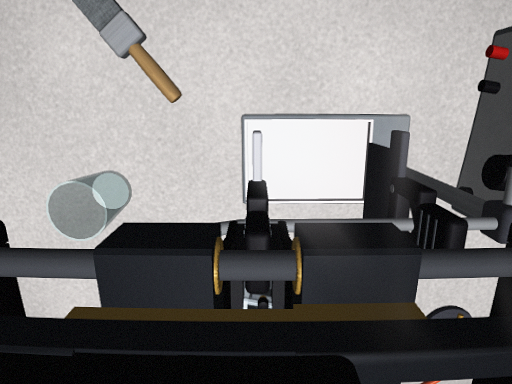

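Aluminium is threaded. I move it to its place, lower it and release.

Request:
{"api": "arm_command", "payload": {
  "motion": [
    [[0, 14, 0], [0, 0, 0], 1],
    [[0, 15, 0], [0, 0, 0], 1],
    [[0, 12, 0], [0, 0, 0], 1],
    [[0, 0, 5], [0, 0, 0], 1],
    [[0, 0, 5], [0, 0, 0], 1],
    [[0, 0, 3], [0, 0, 0], 1],
    [[0, 0, 0], [0, 0, 0], 1],
    [[0, 0, 0], [0, 0, 0], 1]
  ]
}}

```text
time: 16.03
position: [0.5639, 0.2227, 0.2756]
tool_rot: [2.084, 2.35, -0.001]
ft_force: [-0.3, -2.2, -0.6]
grip_width: 0.134
```

Request:
{"api": "arm_command", "payload": {
  "motion": [
    [[0, 0, 2], [0, 0, 0], 1],
    [[0, 0, 0], [0, 0, 0], 1]
  ]
}}

```text
time: 16.2
position: [0.5642, 0.2226, 0.2753]
tool_rot: [2.084, 2.349, 0.0]
ft_force: [-2.6, -2.7, 6.4]
grip_width: 0.128
```

Request:
{"api": "arm_command", "payload": {
  "motion": [
    [[0, 0, 0], [0, 0, 0], 0.6],
    [[0, 0, 0], [0, 0, 0], 0.6],
    [[0, 0, 0], [0, 0, 0], 0.6],
    [[0, 0, 0], [0, 0, 0], 0.6],
    [[0, 0, -10], [0, 0, 0], 0.6],
    [[0, 0, -30], [0, 0, 0], 0.6],
    [[0, 0, -34], [0, 0, 0], 0.6],
    [[0, 0, 0], [0, 0, 0], 0.6]
  ]
}}

```text
time: 16.87
position: [0.5665, 0.2249, 0.3556]
tool_rot: [2.081, 2.348, 0.017]
ft_force: [0.1, 0.9, 1.6]
grip_width: 0.397
```

```bash
python3 - <<'E'
from spare import *
st,im,d=shot('wrist','w18.png'); print(st['time'],st['position'],st['ft_force'],st['grip_width'])
st,im,d=shot('side');cv2.imwrite('pics/s18c.png',cv2.resize(im[130:220,200:310],None,fx=5,fy=5))
plan([((.57,.10,.36),5),((.6155,-.18,.36),4.3),((.6155,-.2345,.33),4.3)],0.6)
E
```

```text
16.8667 [0.56654308 0.22494815 0.35556621] [0.12328759 0.86323055 1.6320691 ] 0.39715991987495863
[[[-31,-3,-3],[0.1,0,0.5],0.6],[[-31,-2,-2],[0,0,0.5],0.6],[[-31,-2,-3],[0.1,0,0.5],0.6],[[-31,-2,-2],[0,-0.1,0.4],0.6],[[-35,3,-0],[0,0,0.1],0.6],[[-36,2,-0],[0,0,0.1],0.6],[[-35,3,-0],[0,0,0.1],0.6],[[-35,3,-0],[0,0,0.1],0.6]]
[[[-36,3,-0],[0,0,0.1],0.6],[[-35,3,-0],[0,0,0.1],0.6],[[-36,3,-0],[0,0,0.1],0.6],[[-35,3,-0],[0,0,0],0.6],[[-27,-2,15],[0,0,0],0.6],[[-27,-2,15],[0,0,0],0.6]]
14 end [ 615.5 -234.3  330. ] [122.4 131.9   0. ]
```

View pics/w18.png

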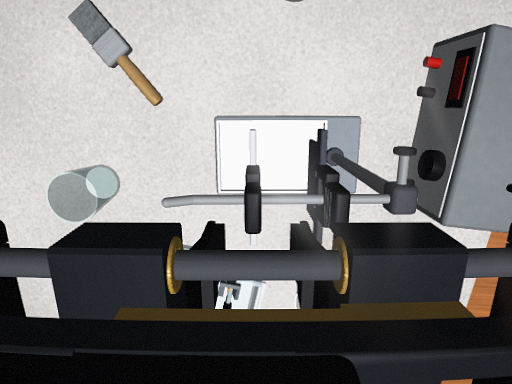

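View pics/s18c.png

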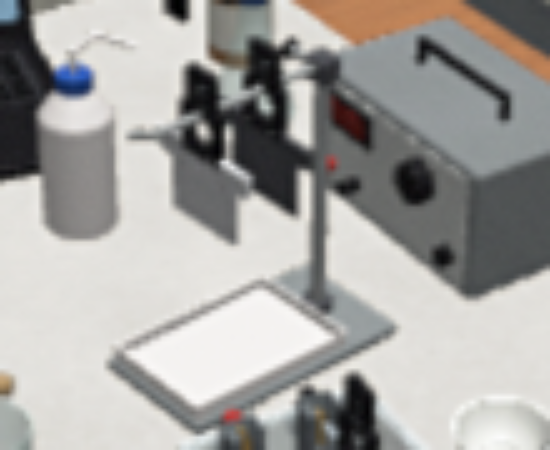

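Both plates hang on the spare arm (aluminium head at (253,200), iron at (330,190)). Next, copper.

Request:
{"api": "arm_command", "payload": {
  "motion": [
    [[-31, -3, -3], [0, 0, 0.5], 0.6],
    [[-31, -2, -2], [0, 0, 0.5], 0.6],
    [[-31, -2, -3], [0, 0, 0.5], 0.6],
    [[-31, -2, -2], [0, 0, 0.4], 0.6],
    [[-35, 3, 0], [0, 0, 0.1], 0.6],
    [[-36, 2, 0], [0, 0, 0.1], 0.6],
    [[-35, 3, 0], [0, 0, 0.1], 0.6],
    [[-35, 3, 0], [0, 0, 0.1], 0.6]
  ]
}}

```text
time: 17.63
position: [0.5912, -0.0416, 0.3566]
tool_rot: [-2.13, -2.308, 0.001]
ft_force: [0.4, 0.2, 0.1]
grip_width: 0.397
```

Request:
{"api": "arm_command", "payload": {
  "motion": [
    [[-36, 3, 0], [0, 0, 0.1], 0.6],
    [[-35, 3, 0], [0, 0, 0.1], 0.6],
    [[-36, 3, 0], [0, 0, 0.1], 0.6],
    [[-35, 3, 0], [0, 0, 0], 0.6],
    [[-27, -2, 15], [0, 0, 0], 0.6],
    [[-27, -2, 15], [0, 0, 0], 0.6],
    [[0, 0, 0], [0, 0, 0], 0.6],
    [[0, 0, 0], [0, 0, 0], 0.6]
  ]
}}

```text
time: 18.3
position: [0.6132, -0.2367, 0.325]
tool_rot: [-2.139, -2.296, 0.004]
ft_force: [0.2, 0.1, -0.2]
grip_width: 0.401
```

```bash
python3 - <<'E'
from heads import *
st,im,d=shot('wrist','w19.png'); print(st['time'],st['position'],np.degrees(st['tool_rot']))
P,u,v=pts('wrist',d,np.ones_like(d,bool),st); heads(P)
st=ctrl.get_state();print(st['position'])
plan([((.6155,-.2338,.273),4.3)],0.6)
E
```

```text
18.3 [ 0.61316932 -0.23668171  0.32497639] [-122.53824724 -131.54708526    0.22254668]
989 [array([ 616.8, -233.5]), array([11.6, 31.5]), np.float64(4.4)] 0.2894
rod yaw 4.325640967529572 y@.565 -0.23716012705000236 tip x 0.48149505763004574
[ 0.61426384 -0.2346129   0.3261874 ]
[[[0,1,27],[-0.1,0,-0],0.6],[[1,0,26],[0,-0.1,-0.1],0.6]]
2 end [ 615.1 -233.5  273.2] [-122.4 -132.     0. ]
```

View pics/w19.png

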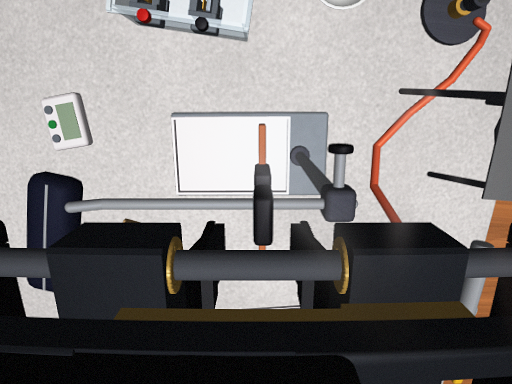

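Request:
{"api": "arm_command", "payload": {
  "motion": [
    [[0, 1, 27], [0, 0, 0], 0.6],
    [[1, 0, 26], [0, 0, 0], 0.6],
    [[0, 0, 0], [0, 0, 0], 0.6],
    [[0, 0, 0], [0, 0, 0], 0.6]
  ]
}}

```text
time: 18.68
position: [0.6155, -0.2314, 0.2738]
tool_rot: [-2.131, -2.304, 0.0]
ft_force: [0.5, -0.5, 1.2]
grip_width: 0.407
```

Request:
{"api": "arm_command", "payload": {
  "motion": [
    [[0, 0, 1], [0, 0, 0], 1],
    [[0, 0, 0], [0, 0, 0], 1],
    [[0, 0, 0], [0, 0, 0], 1],
    [[0, 0, 0], [0, 0, 0], 1],
    [[0, 0, 0], [0, 0, 0], 1]
  ],
  "force": 55
}}

```text
time: 19.1
position: [0.6161, -0.2339, 0.2747]
tool_rot: [2.136, 2.302, 0.002]
ft_force: [0.5, 0.3, 1.6]
grip_width: 0.136
```

Request:
{"api": "arm_command", "payload": {
  "motion": [
    [[0, 0, -7], [0, 0, 0], 1],
    [[0, 0, -7], [0, 0, 0], 1],
    [[0, 0, 0], [0, 0, 0], 1],
    [[0, 0, 0], [0, 0, 0], 1]
  ]
}}

```text
time: 19.43
position: [0.6158, -0.2339, 0.2881]
tool_rot: [2.136, 2.302, 0.001]
ft_force: [0.6, 0.4, -2.3]
grip_width: 0.136
```

```bash
python3 - <<'E'
from hand import *
st,im,d=shot('wrist','w20.png'); print(st['time'],st['position'],st['ft_force'],st['grip_width'],np.degrees(st['tool_rot'])); inhand(d,st)
E
```

```text
19.4333 [ 0.61578201 -0.23392819  0.28809607] [ 0.57794921  0.37124684 -2.33666436] 0.13623827413895195 [1.22398428e+02 1.31920120e+02 3.41358738e-02]
toolz -15 15 450 x [ 9.7 16.1] y [-11.4   0.2  11.5]
toolz 15 25 400 x [12.8 23. ] y [-4.7  1.2  6.6]
toolz 25 35 108 x [ 2.8 23.1] y [-10.1   0.4  10.7]
toolz 35 45 124 x [ 2.6 23.1] y [-11.4   0.7  11.2]
toolz 45 56 525 x [22.1 53.5] y [-3.1  0.7  5. ]
toolz 56 70 53 x [22.3 54. ] y [-3.9  1.3  5.2]
ear top toolz [53.6 54.8]
```

Copper is held and 14 mm up. I draw it along the arm past the tip.

Request:
{"api": "arm_command", "payload": {
  "motion": [
    [[0, -12, 0], [0, 0, 0], 1],
    [[0, -22, 0], [0, 0, 0], 1],
    [[0, -26, 0], [0, 0, 0], 1],
    [[0, -26, 0], [0, 0, 0], 1],
    [[0, -26, 0], [0, 0, 0], 1],
    [[0, -26, 0], [0, 0, 0], 1],
    [[0, -26, 0], [0, 0, 0], 1],
    [[0, -16, 0], [0, 0, 0], 1]
  ]
}}

```text
time: 20.15
position: [0.4331, -0.2479, 0.2873]
tool_rot: [-2.138, -2.3, 0.001]
ft_force: [-0.0, -0.3, -2.0]
grip_width: 0.131
```

```bash
python3 - <<'E'
from hand import *
st,im,d=shot('side','s21.png'); print(st['time'],st['position'],st['ft_force'],st['grip_width'],np.degrees(st['tool_rot']))
cv2.imwrite('pics/s21c.png',cv2.resize(im[170:290,280:380],None,fx=5,fy=5))
plan([((.440,-.22,.292),3),((.487,-.03,.300),-5)],1,vmax=34)
E
```

```text
20.15 [ 0.43310106 -0.24789392  0.28727431] [-0.02719602 -0.30190342 -1.95281971] 0.13141690989305302 [-1.22493811e+02 -1.31788266e+02  3.95442213e-02]
[[[28,11,-4],[-0.1,-0.1,1.1],1],[[31,9,-1],[0,0,1.3],1],[[32,9,-2],[0,0,1.3],1],[[31,8,-1],[0,0,1.3],1],[[32,8,-2],[0,0,1.4],1],[[32,6,-1],[0,0,1.3],1],[[32,6,-2],[0,0,1.4],1]]
7 end [487.  -30.2 300.5] [ 1.328e+02  1.216e+02 -1.000e-01]
```

View pics/s21c.png

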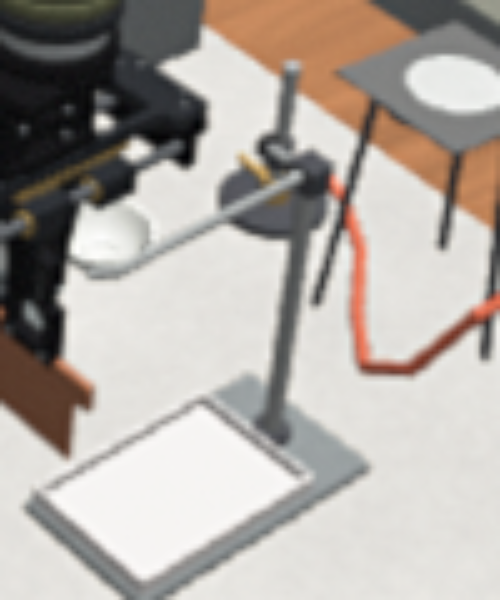

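Request:
{"api": "arm_command", "payload": {
  "motion": [
    [[28, 6, -4], [0, 0, 1.1], 1],
    [[31, 10, -1], [0, 0, 1.3], 1],
    [[32, 10, -2], [0, 0, 1.3], 1],
    [[31, 9, -1], [0, 0, 1.3], 1],
    [[32, 9, -2], [0, 0, 1.4], 1],
    [[32, 7, -1], [0, 0, 1.3], 1],
    [[32, 6, -2], [0, 0, 1.4], 1],
    [[0, 0, 0], [0, 0, 0], 1]
  ]
}}

```text
time: 20.87
position: [0.4925, -0.02, 0.3004]
tool_rot: [-2.3, -2.136, -0.006]
ft_force: [0.7, 0.7, -3.4]
grip_width: 0.129
```

```bash
cat > cell.py <<'E'
from hand import *
import pickle
def cell(name='wrist',fn=None,sv=None):
    st,im,d=shot(name,fn)
    if sv: np.save(sv+'.npy',d); pickle.dump(st,open(sv+'.pkl','wb'))
    print(st['time'].__round__(2),st['position'],'F',st['ft_force'].round(1),st['grip_width'].round(3),'yaw',(2*np.degrees(np.arctan2(st['tool_rot'][1],st['tool_rot'][0]))-90).round(2)%360,abs(st['qd']).max().round(3))
    return st,im,d
E
python3 - <<'E'
from cell import *
st,im,d=cell('wrist','w22.png','w22'); 
P,u,v=pts('wrist',d,np.ones_like(d,bool),st)
for a,b in [(.076,.09),(.09,.104)]:
    k=(P[:,2]>a)&(P[:,2]<b)&(abs(P[:,1])<.1)&(P[:,0]>.42)&(P[:,0]<.62)
    r=cv2.minAreaRect((P[k][:,:2]*1000).astype(np.float32)); print(a,k.sum(),r,P[k].max(0))
inhand(d,st)
E
```

```text
Traceback (most recent call last):
  File "cell.py", line 6, in cell
    print(st['time'].__round__(2),st['position'],'F',st['ft_force'].round(1),st['grip_width'].round(3),'yaw',(2*np.degrees(np.arctan2(st['tool_rot'][1],st['tool_rot'][0]))-90).round(2)%360,abs(st['qd']).max().round(3))
                                                                             ^^^^^^^^^^^^^^^^^^^^^^
AttributeError: 'float' object has no attribute 'round'
```

View pics/w22.png

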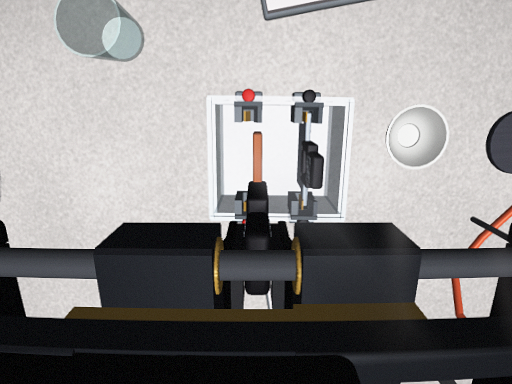

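```bash
sed -i "s/st\['grip_width'\].round(3)/round(float(st['grip_width']),3)/; s/st\['time'\].__round__(2)/round(float(st['time']),2)/" cell.py
python3 - <<'E'
from cell import *
st,im,d=cell('wrist','w23.png','w23'); 
P,u,v=pts('wrist',d,np.ones_like(d,bool),st)
M=R.from_rotvec(st['tool_rot']); T=M.inv().apply(P-st['position'])*1e3
for a,b in [(.08,.09),(.093,.104),(.14,.155)]:
    k=(P[:,2]>a)&(P[:,2]<b)&(abs(P[:,1])<.1)&(P[:,0]>.42)&(P[:,0]<.62)&(v<235)
    r=cv2.minAreaRect((P[k][:,:2]*1000).astype(np.float32)); print(a,k.sum(),r)
    r=cv2.minAreaRect(T[k][:,:2].astype(np.float32)); print('  tool',r, T[k].max(0).round(1),T[k].min(0).round(1))
inhand(d,st)
cv2.imwrite('pics/w23c.png',cv2.resize(im[85:235,195:365],None,fx=4.5,fy=4.5,interpolation=cv2.INTER_CUBIC))
E
```

```text
20.92 [ 0.49182592 -0.02416563  0.30022524] F [ 0.2 -0.1 -3.2] 0.135 yaw 355.63 0.076
0.08 4408 ((518.443115234375, -10.470657348632812), (150.58566284179688, 160.66737365722656), 85.0645751953125)
  tool ((15.386608123779297, 25.591793060302734), (150.58563232421875, 160.6669921875), 0.5680715441703796) [ 91.1 106.5 220.3] [-60.1 -54.8 210.1]
0.093 1837 ((515.7247314453125, -8.698135375976562), (151.88795471191406, 93.09288024902344), 85.16632843017578)
  tool ((16.969688415527344, 22.741498947143555), (151.88616943359375, 93.09249877929688), 0.46633365750312805) [ 93.2  69.7 207.3] [-58.9 -24.3 196.9]
0.14 452 ((549.7863159179688, -13.342672348022461), (32.37252426147461, 12.079808235168457), 85.85218048095703)
  tool ((14.999580383300781, 57.034706115722656), (12.079598426818848, 32.37164306640625), 89.78498840332031) [ 31.2  63.  159.9] [ -1.2  50.9 147.7]
toolz -15 15 449 x [ 9.7 16.1] y [-11.4   0.1  11.5]
toolz 15 25 394 x [12.9 23.1] y [-4.8  0.9  6.6]
toolz 25 35 93 x [21.  23.2] y [-5.   0.6  6.4]
toolz 35 45 75 x [21.4 23.2] y [-4.7  1.2  6.5]
toolz 45 56 512 x [22.2 53.7] y [-3.6  0.6  5. ]
toolz 56 70 68 x [22.5 54. ] y [-3.7  1.9  4.3]
ear top toolz [53.7 54.9]
```

View pics/w23c.png

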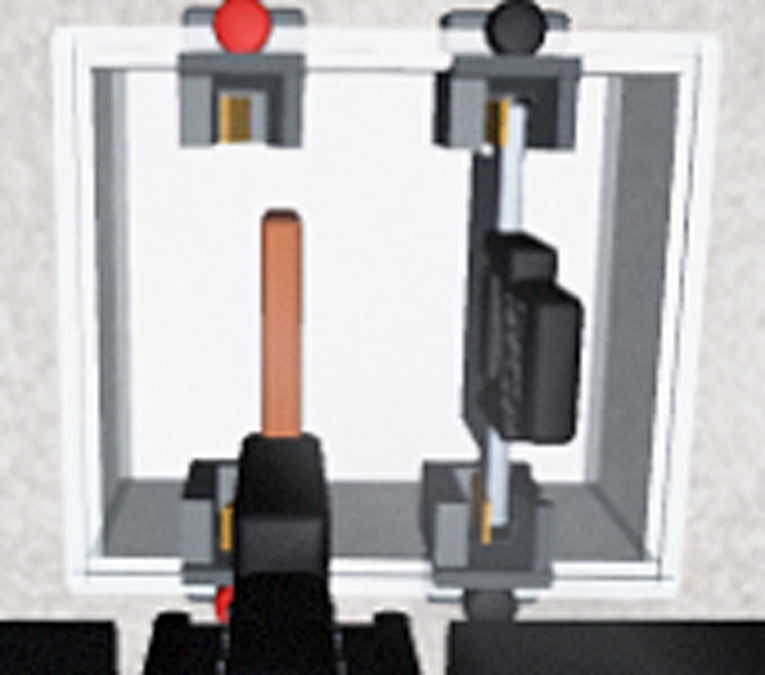

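The picture shows the copper ear at crop (281,215) and the free slot at (237,115). It needs about +15 mm in tool x and −7.7 mm in tool y. I align and go part way down.

```bash
python3 - <<'E'
from cell import *
st=ctrl.get_state(); print(st['position'])
plan([((.4853,-.0083,.29),-4.95),((.4853,-.0083,.215),-4.95)],1,vmax=28)
E
```

```text
[ 0.49140535 -0.02720798  0.30018366]
[[[18,-8,10],[0,0,0.4],1],[[0,0,25],[0,0,-0],1],[[0,0,25],[0,0,-0],1],[[0,0,25],[0,0,-0],1]]
4 end [484.8  -8.7 215.2] [-1.327e+02 -1.216e+02  1.000e-01]
```

Request:
{"api": "arm_command", "payload": {
  "motion": [
    [[18, -7, 10], [0, 0, 0.4], 1],
    [[0, 0, 0], [0, 0, 0], 1],
    [[0, 0, 25], [0, 0, 0], 1],
    [[0, 0, 25], [0, 0, 0], 1],
    [[0, 0, 20], [0, 0, 0], 1],
    [[0, 0, 0], [0, 0, 0], 1],
    [[0, 0, 0], [0, 0, 0], 1]
  ]
}}

```text
time: 21.55
position: [0.4852, -0.0115, 0.22]
tool_rot: [-2.321, -2.116, 0.003]
ft_force: [0.3, -0.3, -1.8]
grip_width: 0.134
```

```bash
cat >> cell.py <<'E'
def an(fn):
    st,im,d=cell('wrist',fn)
    P,u,v=pts('wrist',d,np.ones_like(d,bool),st)
    M=R.from_rotvec(st['tool_rot']); T=M.inv().apply(P-st['position'])*1e3
    for a,b in [(.08,.09),(.14,.155)]:
        k=(P[:,2]>a)&(P[:,2]<b)&(abs(P[:,1])<.1)&(P[:,0]>.42)&(P[:,0]<.62)&(v<235)&(T[:,1]>20)*(b>.1)|((P[:,2]>a)&(P[:,2]<b)&(b<.1)&(v<235)&(abs(P[:,1])<.1)&(P[:,0]>.42)&(P[:,0]<.62))
        if k.sum()<10: continue
        r=cv2.minAreaRect(T[k][:,:2].astype(np.float32)); print('  tool',a,[np.round(x,1) for x in r], T[k].max(0).round(1),T[k].min(0).round(1))
    inhand(d,st)
    cv2.imwrite('pics/'+fn[:-4]+'c.png',cv2.resize(im[65:235,165:365],None,fx=4,fy=4,interpolation=cv2.INTER_CUBIC))
E
python3 - <<'E'
from cell import *
an('w24.png')
E
```

```text
21.55 [ 0.48515366 -0.01152628  0.22004916] F [ 0.3 -0.3 -1.8] 0.134 yaw 354.71 0.053
  tool 0.08 [array([21.7, 33.2]), array([160.9, 115.2]), np.float64(89.8)] [ 79.5 113.4 140. ] [-35.7 -47.5 129.9]
  tool 0.14 [array([ 4.8, 64.5]), array([13.2, 31.2]), np.float64(89.2)] [20.4 71.2 79.9] [-10.9  57.9  67.2]
toolz -15 15 451 x [ 9.7 16.2] y [-11.5   0.1  11.5]
toolz 15 25 398 x [12.7 23.1] y [-4.8  1.1  6.5]
toolz 25 35 92 x [21.  23.3] y [-5.   0.9  6.3]
toolz 35 45 77 x [21.3 23.2] y [-4.7  0.6  6.5]
toolz 45 56 525 x [22.1 53.6] y [-3.8  0.6  4.9]
toolz 56 70 55 x [22.6 54.1] y [-3.2  1.2  4.4]
toolz 70 130 714 x [47.5 74.7] y [-11.6  -1.   11.3]
ear top toolz [ 54.2 121.7]
```

View pics/w24c.png

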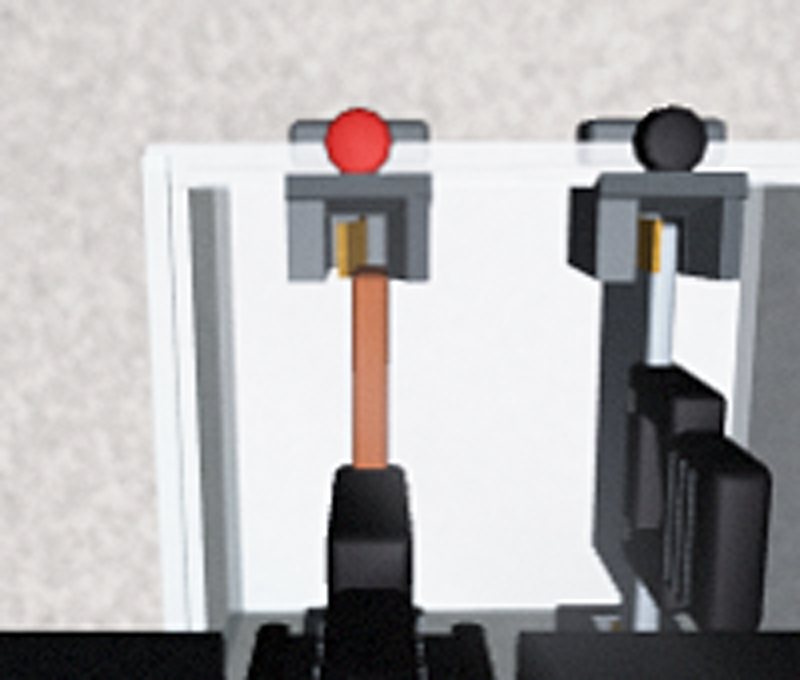

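```bash
python3 - <<'E'
from cell import *
an('w25.png')
E
```

```text
21.6 [ 0.48619654 -0.01132185  0.22142839] F [ 0.3  0.  -2.1] 0.136 yaw 354.72 0.028
  tool 0.08 [array([22. , 31.8]), array([160.5, 117.1]), np.float64(89.5)] [ 80.8 112.5 141.5] [-36.3 -48.8 131.4]
  tool 0.14 [array([ 4.4, 63.1]), array([12.8, 31.4]), np.float64(89.5)] [20.1 69.6 81.4] [-11.4  56.7  68.5]
toolz -15 15 447 x [ 9.7 16.2] y [-11.5   0.1  11.5]
toolz 15 25 397 x [12.8 23.1] y [-4.8  1.1  6.5]
toolz 25 35 92 x [20.9 23.3] y [-5.   0.6  6.4]
toolz 35 45 83 x [21.6 23.2] y [-4.7  0.6  6.5]
toolz 45 56 520 x [22.3 53.7] y [-3.2  0.6  5. ]
toolz 56 70 58 x [22.4 54.1] y [-3.8  2.6  3.8]
toolz 70 130 684 x [46.8 74.7] y [-11.7  -0.6  11.3]
ear top toolz [ 54.1 123. ]
```

Request:
{"api": "arm_command", "payload": {
  "motion": [
    [[4, -2, 10], [0, 0, -0.4], 1],
    [[0, 0, 10], [0, 0, 0], 1],
    [[0, 0, 8], [0, 0, 0], 1],
    [[0, 0, 0], [0, 0, 0], 1],
    [[0, 0, 0], [0, 0, 0], 1],
    [[0, 0, 0], [0, 0, 0], 1]
  ]
}}

```text
time: 22.15
position: [0.4843, -0.0061, 0.1926]
tool_rot: [2.313, 2.126, 0.0]
ft_force: [0.0, 0.1, -2.9]
grip_width: 0.131
```

```bash
python3 - <<'E'
from cell import *
an('w26.png')
E
```

```text
22.15 [ 0.48433806 -0.006131    0.19262917] F [ 0.   0.1 -2.9] 0.131 yaw 355.19 0.007
  tool 0.08 [array([24.6, 34.3]), array([ 99.1, 160.7]), np.float64(0.4)] [ 74.  114.7 112.6] [-25.5 -45.9 102.6]
  tool 0.14 [array([ 5.7, 65.5]), array([12.9, 17.7]), np.float64(86.0)] [14.5 72.3 52.6] [-3.6 59.2 40. ]
toolz -15 15 451 x [ 9.6 16.2] y [-11.4   0.1  11.5]
toolz 15 25 398 x [12.9 23.1] y [-4.8  0.9  6.5]
toolz 25 35 87 x [21.2 23.2] y [-4.7  0.6  6.3]
toolz 35 45 80 x [21.6 23.2] y [-4.7  1.2  6.5]
toolz 45 56 522 x [22.1 53.7] y [-3.2  0.6  5. ]
toolz 56 70 59 x [22.4 54. ] y [-3.8  1.9  4.4]
toolz 70 130 1234 x [41.7 74.3] y [-11.6  -0.1  11.6]
ear top toolz [54.3 94.8]
```

View pics/w26c.png

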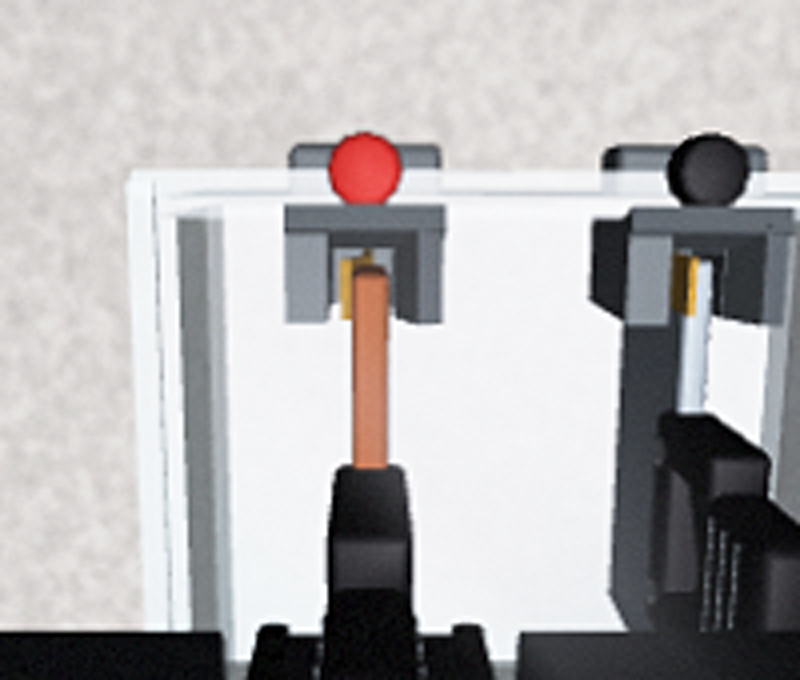

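Once settled, the rim, zinc plate and bracket comparisons all put the slot about 1.4 mm further in +tool y and 1.5 mm in −tool x.

Request:
{"api": "arm_command", "payload": {
  "motion": [
    [[-1.5, 1.4, 5], [0, 0, 0], 1],
    [[0, 0, 5], [0, 0, 0], 1],
    [[0, 0, 0], [0, 0, 0], 1],
    [[0, 0, 0], [0, 0, 0], 1],
    [[0, 0, 0], [0, 0, 0], 1]
  ]
}}

```text
time: 22.62
position: [0.4855, -0.0077, 0.1825]
tool_rot: [-2.313, -2.126, 0.0]
ft_force: [0.3, -0.1, -2.3]
grip_width: 0.133
```

```bash
python3 - <<'E'
from cell import *
an('w27.png')
st,im,d=shot('side');cv2.imwrite('pics/s27c.png',cv2.resize(im[190:270,225:305],None,fx=7,fy=7,interpolation=cv2.INTER_CUBIC))
E
```

```text
22.62 [ 0.48546098 -0.00767158  0.18248105] F [ 0.3 -0.1 -2.3] 0.133 yaw 355.19 0.006
  tool 0.08 [array([27.6, 32.9]), array([ 98.8, 161.6]), np.float64(0.8)] [ 76.6 113.7 102.5] [-23.  -47.3  92.5]
  tool 0.14 [array([ 8.1, 64.5]), array([12.9, 15.6]), np.float64(88.5)] [15.9 70.9 42.4] [ 0.2 58.1 29.7]
toolz -15 15 454 x [ 9.7 16.2] y [-11.4   0.1  11.5]
toolz 15 25 399 x [13.  23.1] y [-4.8  1.1  6.5]
toolz 25 35 86 x [21.  23.2] y [-5.   0.6  6.3]
toolz 35 45 78 x [21.3 23.1] y [-4.7  0.9  6.5]
toolz 45 56 524 x [22.2 53.3] y [-3.2  0.6  4.9]
toolz 56 70 60 x [22.3 54. ] y [-4.   3.1  5. ]
toolz 70 130 1388 x [43.3 74.7] y [-11.5  -0.1  11.8]
ear top toolz [54.3 84.5]
```

View pics/w27c.png

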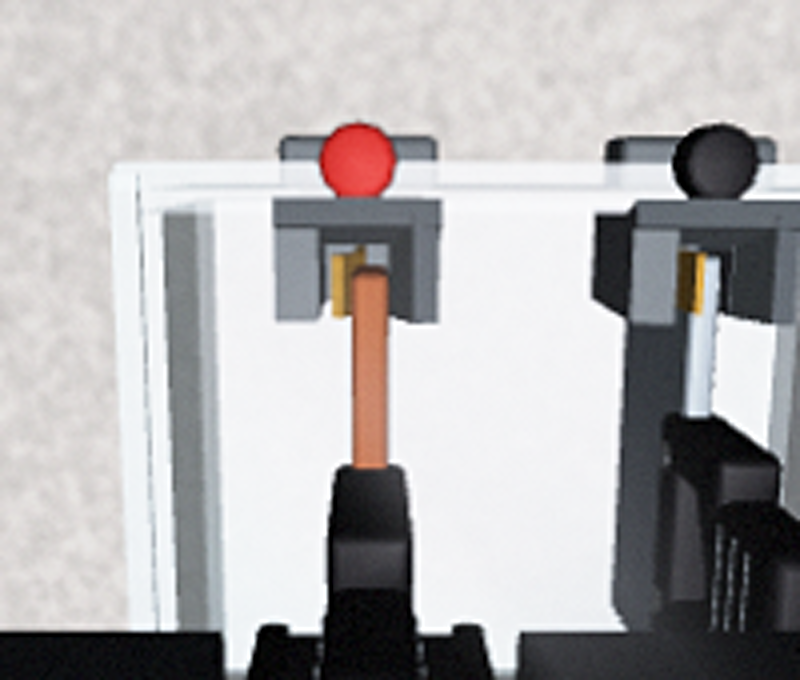

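View pics/s27c.png

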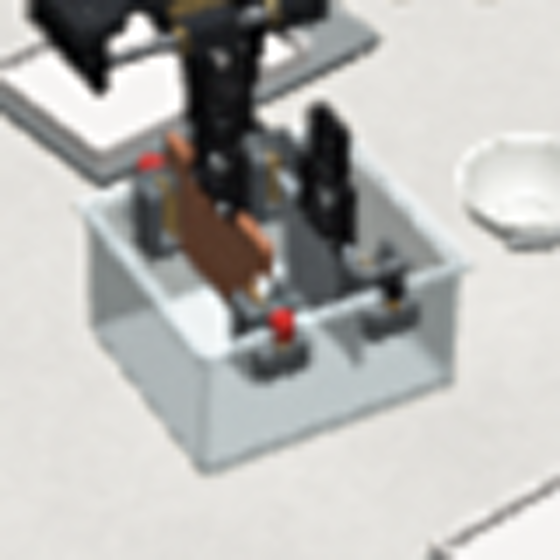

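The ear sits over the slot gap, between the gold clip (crop 345,285) and the right cheek (395). I lower it gently into the mouth.

Request:
{"api": "arm_command", "payload": {
  "motion": [
    [[0, 0, 5], [0, 0, 0], 1],
    [[0, 0, 5], [0, 0, 0], 1],
    [[0, 0, 4], [0, 0, 0], 1],
    [[0, 0, 3], [0, 0, 0], 1],
    [[0, 0, 0], [0, 0, 0], 1]
  ]
}}

```text
time: 23.13
position: [0.4861, -0.0077, 0.1651]
tool_rot: [2.312, 2.126, 0.001]
ft_force: [2.0, -0.5, -2.9]
grip_width: 0.133
```

```bash
python3 - <<'E'
from cell import *
an('w28.png')
E
```

```text
23.13 [ 0.48606741 -0.00774355  0.16513597] F [ 2.  -0.5 -2.9] 0.133 yaw 355.19 0.014
  tool 0.08 [array([30.4, 32.3]), array([ 96.6, 163.5]), np.float64(2.5)] [ 77.5 112.9  85.3] [-21.4 -48.1  75.2]
  tool 0.14 [array([12., 63.]), array([12.6,  8.2]), np.float64(73.8)] [16.  69.4 25.1] [ 6.3 57.6 12.4]
toolz -15 15 447 x [ 9.7 16.2] y [-11.4   0.1  11.5]
toolz 15 25 395 x [12.7 23.1] y [-4.8  0.6  6.5]
toolz 25 35 93 x [20.8 23.1] y [-4.7  1.2  6.5]
toolz 35 45 78 x [21.5 23.2] y [-4.7  0.9  6.6]
toolz 45 56 540 x [22.2 53.6] y [-3.2  1.2  5. ]
toolz 56 70 1111 x [29.  74.4] y [-11.8  -1.3  11.7]
toolz 70 130 539 x [43.5 74.8] y [-11.6   3.3  11.5]
ear top toolz [54.4 67.2]
```

View pics/w28c.png

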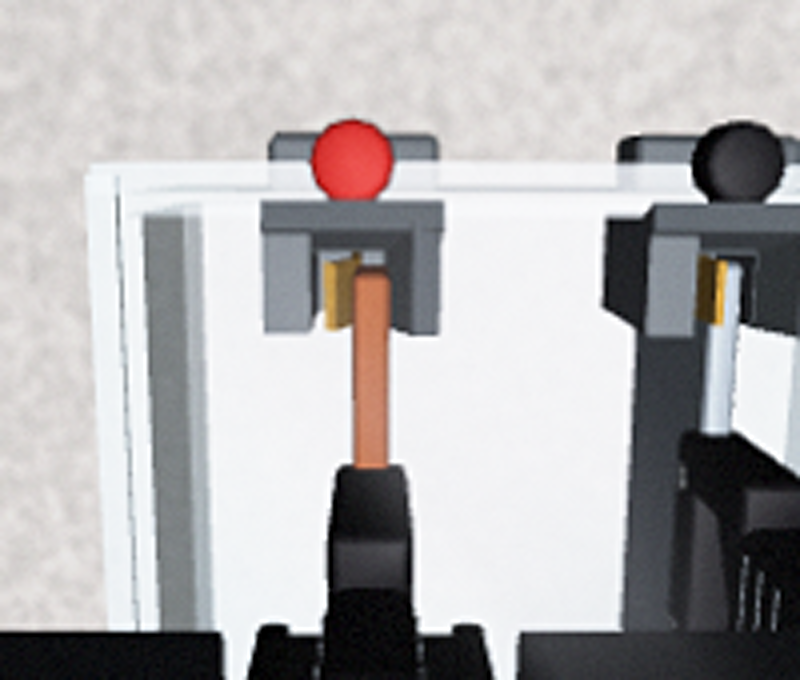

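The ears are inside the mouth with no upward force. Pushing on.

Request:
{"api": "arm_command", "payload": {
  "motion": [
    [[0, 0, 5], [0, 0, 0], 1],
    [[0, 0, 5], [0, 0, 0], 1],
    [[0, 0, 3], [0, 0, 0], 1],
    [[0, 0, 0], [0, 0, 0], 1]
  ]
}}

```text
time: 23.52
position: [0.4857, -0.0076, 0.1528]
tool_rot: [2.312, 2.126, 0.001]
ft_force: [0.3, -0.3, 1.6]
grip_width: 0.133
```

Request:
{"api": "arm_command", "payload": {
  "motion": [
    [[0, 0, 5], [0, 0, 0], 1],
    [[0, 0, 5], [0, 0, 0], 1],
    [[0, 0, 4], [0, 0, 0], 1],
    [[0, 0, 0], [0, 0, 0], 1],
    [[0, 0, 0], [0, 0, 0], 1]
  ]
}}

```text
time: 23.93
position: [0.4856, -0.0076, 0.1383]
tool_rot: [2.313, 2.126, 0.001]
ft_force: [2.6, -0.4, -1.6]
grip_width: 0.135
```

```bash
python3 - <<'E'
from cell import *
an('w29.png')
E
```

```text
23.93 [ 0.48560198 -0.00760118  0.13831344] F [ 2.6 -0.4 -1.6] 0.135 yaw 355.19 0.003
  tool 0.08 [array([34.8, 33.1]), array([ 88.6, 165.6]), np.float64(4.1)] [ 77.3 113.6  58.3] [-14.7 -47.6  48.4]
  tool 0.14 [array([14.7, 68. ]), array([1.2, 3.9]), np.float64(31.1)] [15.8 69.9 -1.7] [ 13.9  66.2 -12.5]
toolz -15 15 446 x [ 9.8 16.2] y [-11.5   0.1  11.4]
toolz 15 25 401 x [12.9 23.1] y [-4.8  1.1  6.5]
toolz 25 35 91 x [21.2 23.2] y [-4.6  0.6  6.3]
toolz 35 45 1536 x [22.5 74.5] y [-11.5  -1.1  11.5]
toolz 45 56 970 x [22.4 70.1] y [-10.8   1.2  10.8]
toolz 56 70 194 x [22.5 74.9] y [-11.6   3.8  11.6]
toolz 70 130 18 x [51.9 53.8] y [-8.3 -6.2  4. ]
ear top toolz [46.3 53.7]
```

View pics/w29c.png

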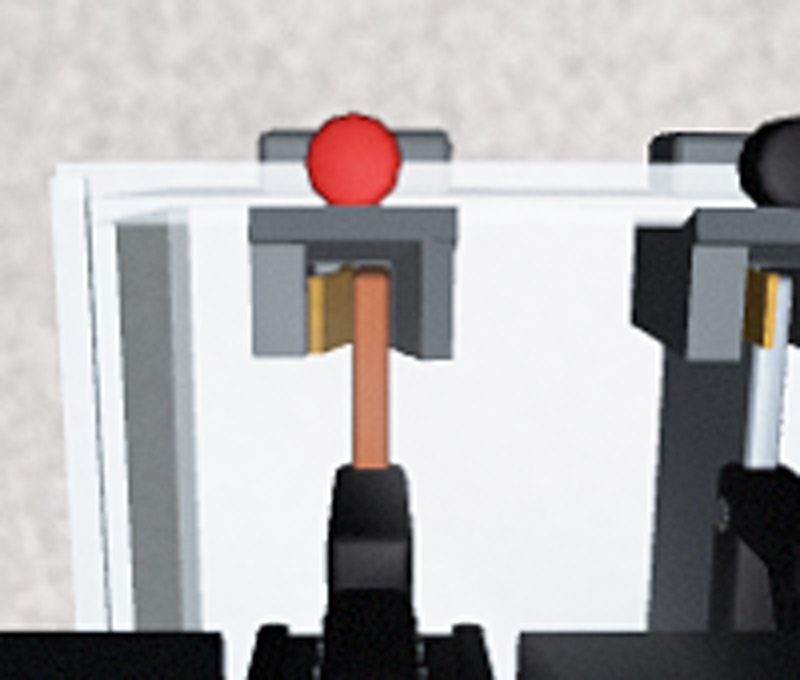

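Nearly seated, about 3.6 mm to go. I push until the force rises.

Request:
{"api": "arm_command", "payload": {
  "motion": [
    [[0, 0, 2], [0, 0, 0], 1],
    [[0, 0, 2], [0, 0, 0], 1],
    [[0, 0, 0], [0, 0, 0], 1]
  ]
}}

```text
time: 24.23
position: [0.4858, -0.0076, 0.1354]
tool_rot: [2.312, 2.126, 0.001]
ft_force: [-1.1, 0.2, 5.9]
grip_width: 0.134
```

Request:
{"api": "arm_command", "payload": {
  "motion": [
    [[0, 0, 1], [0, 0, 0], 1],
    [[0, 0, 1], [0, 0, 0], 1],
    [[0, 0, 0], [0, 0, 0], 1]
  ]
}}

```text
time: 24.48
position: [0.4859, -0.0076, 0.1354]
tool_rot: [2.312, 2.126, 0.001]
ft_force: [-5.5, 1.2, 17.8]
grip_width: 0.137
```

The force rose to 17.8 N with z stopped at 0.1354, so the ears are on the floors. I release, rise and check.

Request:
{"api": "arm_command", "payload": {
  "motion": [
    [[0, 0, -1], [0, 0, 0], 1],
    [[0, 0, 0], [0, 0, 0], 0.7],
    [[0, 0, 0], [0, 0, 0], 0.7],
    [[0, 0, 0], [0, 0, 0], 0.7],
    [[0, 0, 0], [0, 0, 0], 0.7],
    [[0, 0, -8], [0, 0, 0], 0.7],
    [[0, 0, -25], [0, 0, 0], 0.7],
    [[0, 0, -35], [0, 0, 0], 0.7]
  ]
}}

```text
time: 25.15
position: [0.4831, -0.0078, 0.1998]
tool_rot: [-2.31, -2.123, 0.008]
ft_force: [0.7, 0.0, 0.1]
grip_width: 0.299
```

Request:
{"api": "arm_command", "payload": {
  "motion": [
    [[0, 0, -35], [0, 0, 0], 0.7],
    [[0, 0, -35], [0, 0, 0], 0.7],
    [[0, 0, 0], [0, 0, 0], 0.7],
    [[0, 0, 0], [0, 0, 0], 0.7]
  ]
}}

```text
time: 25.48
position: [0.4868, -0.0076, 0.2743]
tool_rot: [2.31, 2.124, 0.006]
ft_force: [0.6, 0.4, -0.7]
grip_width: 0.304
```

```bash
python3 - <<'E'
from cell import *
st,im,d=cell('wrist','w30.png','w30')
P,u,v=pts('wrist',d,np.ones_like(d,bool),st)
M=R.from_rotvec(st['tool_rot'])
for lo,hi in [(.465,.505),(.53,.57)]:
    q=P[(P[:,0]>lo)&(P[:,0]<hi)&(abs(P[:,1]+.01)<.03)&(P[:,2]>.143)&(P[:,2]<.165)]
    if len(q)>10: print(len(q),[np.round(x,1) for x in cv2.minAreaRect((q[:,:2]*1000).astype(np.float32))],q[:,2].mean(),q[:,2].max())
n=models.silhouettes('wrist','copper_plate')
st2,im2,d2=shot('side','s30.png');cv2.imwrite('pics/s30c.png',cv2.resize(im2[190:270,225:305],None,fx=7,fy=7,interpolation=cv2.INTER_CUBIC))
for q in n[:1]:
    m=q['pixels']; print(q['conf'],m.sum())
    # copper-coloured ear tops
b,g,r=[im[...,i].astype(int) for i in range(3)]
m=(r>90)&(r>b*1.5); Q,_,_=pts('wrist',d,m,st); k=(Q[:,2]>.06)&(Q[:,2]<.1)&(abs(Q[:,1])<.08)&(Q[:,0]>.46)&(Q[:,0]<.51); Q=Q[k]
for lo,hi in [(-.07,-.045),(-.045,-.025),(0.005,.02),(.02,.035),(.035,.06)]:
    q=Q[(Q[:,1]>lo)&(Q[:,1]<hi)]
    if len(q): print(lo,len(q),np.median(q,0).round(4),np.percentile(q[:,2],90).round(4))
cv2.imwrite('pics/w30c.png',cv2.resize(im[85:235,195:365],None,fx=4.5,fy=4.5,interpolation=cv2.INTER_CUBIC))
E
```

```text
25.48 [ 0.48677099 -0.00764246  0.27426816] F [ 0.6  0.4 -0.7] 0.304 yaw 355.19 0.072
498 [array([486.7,  -7.3]), array([31.4, 11.4]), np.float64(85.3)] 0.15030084384014344 0.1531543016090876
522 [array([549.8, -12.6]), array([31.2, 12.6]), np.float64(85.6)] 0.14999903533964937 0.1531606751048209
0.72 1523
-0.07 132 [ 0.4798 -0.0542  0.0818] 0.0992
0.005 23 [0.4884 0.0175 0.0808] 0.0817
0.02 72 [0.4893 0.0277 0.0808] 0.0816
0.035 151 [0.4879 0.0425 0.091 ] 0.0987
```

View pics/w30c.png

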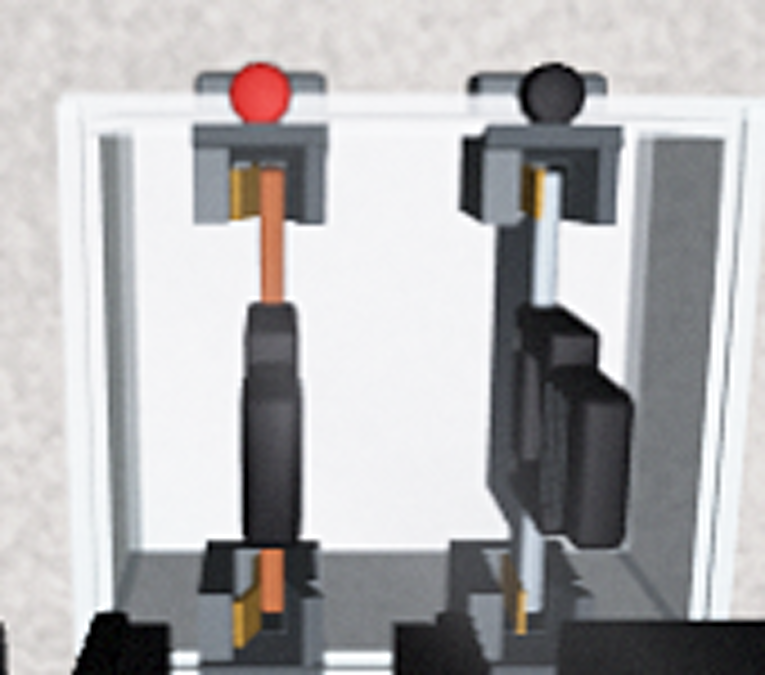

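View pics/s30c.png

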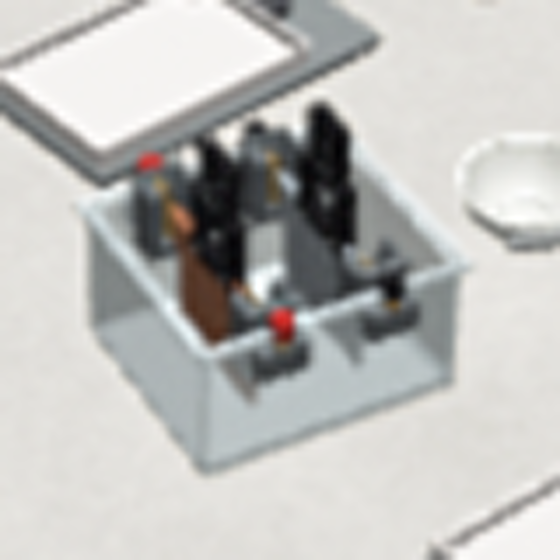

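Copper stands in the red slots with its top at 0.1503 m, against 0.1500 m for zinc. Next, a level check.

```bash
python3 - <<'E'
from cell import *
st,im,d=cell('wrist','w31.png','w31')
P,u,v=pts('wrist',d,np.ones_like(d,bool),st)
def head(c,nm):
    a=np.radians(-5); X=(P[:,0]-c[0])*np.cos(a)+(P[:,1]-c[1])*np.sin(a); Y=-(P[:,0]-c[0])*np.sin(a)+(P[:,1]-c[1])*np.cos(a)
    k=(abs(X)<4)&(abs(Y)<14) if 0 else (abs(X)<.004)&(abs(Y)<.014)&(P[:,2]>.146)&(P[:,2]<.155)
    f=np.polyfit(Y[k],P[k][:,2],1); print(nm,'head',k.sum(),'slope deg',np.degrees(f[0]).round(2),'z',f[1].round(4))
    for s in (1,-1):
        k=(abs(X)<.002)&(Y*s>.026)&(Y*s<.05)&(P[:,2]>.07)&(P[:,2]<.09)&(v<232)
        print('  ear',s,k.sum(),P[k][:,2].mean().round(4) if k.sum() else None)
    k=(abs(X)<.005)&(P[:,2]>.07)&(P[:,2]<.09)&(abs(Y)<.07); print('  ear x centre',X[k].mean().round(4),'Y range',Y[k].min().round(4),Y[k].max().round(4))
head((.4867,-.0075),'cu'); head((.5500,-.0128),'zn')
for n in ('top',):
    s,i,dd=shot(n,'t31.png')
E
```

```text
25.63 [ 0.48467274 -0.00769747  0.27026125] F [-0.4 -0.3 -0.4] 0.302 yaw 355.2 0.009
cu head 289 slope deg -0.18 z 0.1509
  ear 1 93 0.0808
  ear -1 44 0.0808
  ear x centre 0.0002 Y range -0.0582 0.0695
zn head 291 slope deg 0.39 z 0.151
  ear 1 87 0.0809
  ear -1 67 0.0807
  ear x centre -0.0008 Y range -0.0583 0.0649
```

View pics/s30.png

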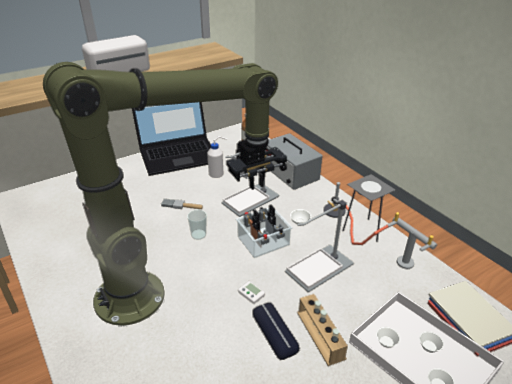

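```bash
python3 - <<'E'
import cv2
im=cv2.imread('pics/t31.png');cv2.imwrite('pics/t31c.png',cv2.resize(im[100:265,130:390],None,fx=3,fy=3,interpolation=cv2.INTER_CUBIC))
E
```

```text
(no output)
```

View pics/t31c.png

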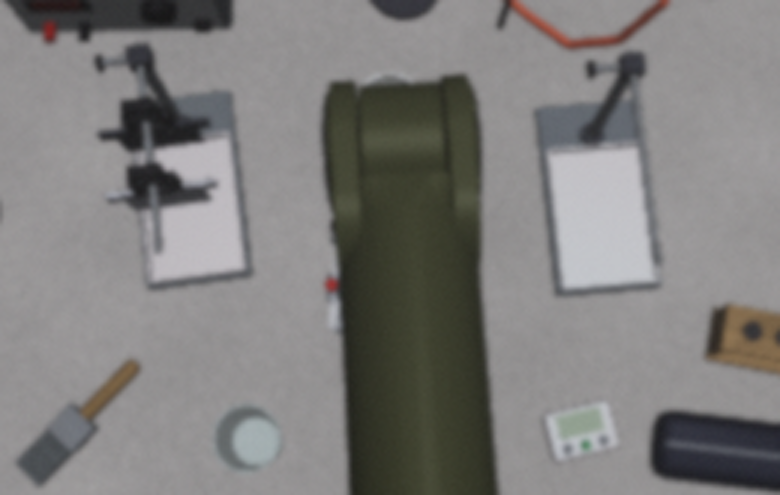

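Request:
{"api": "arm_command", "payload": {
  "motion": [
    [[0, 0, -35], [0, 0, 0], 0.7],
    [[0, 0, -35], [0, 0, 0], 0.7],
    [[-20, -10, 0], [0, 0, 0], 0.7],
    [[-30, -10, 0], [0, 0, 0], 0.7],
    [[-30, 0, 0], [0, 0, 0], 0.7],
    [[-30, 0, 0], [0, 0, 0], 0.7],
    [[-20, 0, 0], [0, 0, 0], 0.7],
    [[0, 0, 0], [0, 0, 0], 0.7]
  ]
}}

```text
time: 26.4
position: [0.4531, -0.1408, 0.3406]
tool_rot: [-2.321, -2.117, 0.004]
ft_force: [-0.4, -0.0, 0.3]
grip_width: 0.3
```

```bash
python3 - <<'E'
from h import *
st,im,d=shot('side','s32.png');print(st['time'],st['position'],st['ft_force'])
cv2.imwrite('pics/s32c.png',cv2.resize(im[120:280,190:350],None,fx=3.7,fy=3.7,interpolation=cv2.INTER_CUBIC))
E
```

```text
26.4 [ 0.45312548 -0.14081172  0.34061004] [-0.41824011 -0.01090516  0.34384145]
```

View pics/s32c.png

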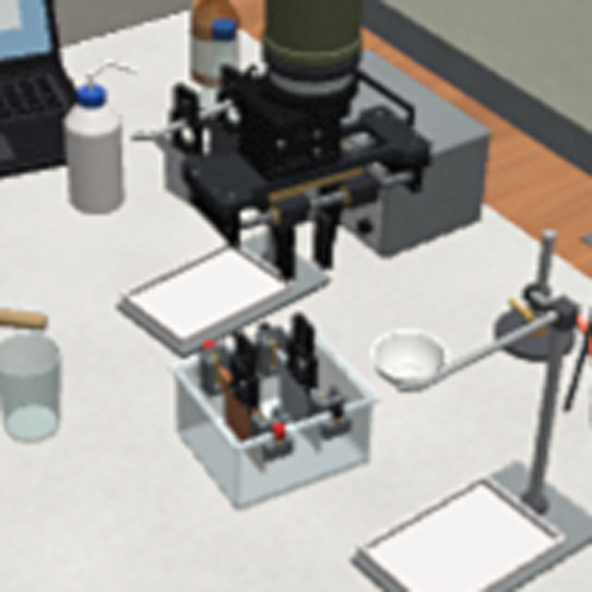

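Both plates hang on the spare arm, copper is in the cell, and the gripper is clear of everything. Handing in.

```bash
python3 -c "
from bench import ctrl
print(ctrl.close_job())"
```

```text
the job is handed in; nothing more can be done
None
```

The job is done and handed in at about 26.5 s of the 72 s allowed. I hung iron and then aluminium on the spare stand's arm, drew the copper plate off the full stand, and pushed it down into the free red-terminal slots. After release I moved the gripper away.

- **Copper plate:** while pushing, z stopped at 0.1354 m and the force rose to about 18 N, a little over the 6–15 N stated. After release, the grip top was at about 150 mm and both ear tops at 80.8 mm. The fixed zinc plate's ears measured 80.7 and 80.9 mm. The head's tilt was about 0.2°, within measuring noise.
- **Iron and aluminium:** both showed hanging on the spare arm in the top picture taken after copper was seated. In the last side picture the gripper hid most of that arm.
- **Other things on the bench:** nothing in the views I had looked moved; I did not measure their positions. The wrist force read about 0.5 N at the end.
- **Disagreements:** the top camera and the wrist camera differed by 2–3 mm sideways. I used the wrist measurements throughout. The estimates for the slot position also differed by about 1 mm, which did not affect the fit. I did not read the clip joint values directly.

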